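# Set the stop screw of a bench jig to a setting block

## Task

Slide the steel setting block fully home in the guide under the stop screw, stand the green-handled driver on the screw's hex head, let go, take it again and turn the screw clockwise, down, until the block just drags beneath the sprung tip: a light nip, not tight. Then leave the driver standing on the screw and draw the block back by its blue grip until its head is clear of the stop arm, leaving it standing flat in the guide. Turn the screw only with the driver, and leave the vial, the tape roll and the small blue jar where they are.

Things in the scene. Friction and masses are not known exactly. Their poses are not given: they have to be found in the camera images.
- jig: Grey stop jig, fixed: foot 70 mm wide, 12 high, x = -110 to 70; origin at its underside, x along the guide towards the column (roughly away from the robot). The guide is a 28 mm wide lane on the foot (z = 12) between aluminium rails, tops at z = 20, from x = -61 to 34 mm, flared at the mouth. From the column at x = 34 a stop arm, z = 54 to 68, reaches back to x = 3 over the lane; the screw is at x = 20, y = 0.
- home (a point): Point on the guide's floor, 12 mm above the trolley, straight under the screw; axes as the jig's. The block is home when its origin is here: its head's far face then meets a black rubber pad. The block enters head first from the robot's side; as the arm is overhead, lower it in at least 32 mm short of home, then slide it.
- block: Setting block, 0.2 to 0.33 kg, loose: steel gauge head 28 (x) x 24 x 24 mm high; origin at the centre of the head's underside, z up. A steel tang, 20 mm wide and 8 high, runs from the head towards -x to x = -104 mm and bears an upright blue grip tab, 26 (x) x 14 (y) mm, z = 8 to 41, centred at x = -90. Starts with the head (its +x) pointing roughly away from the robot.
- block_grip (a point): Point to pinch the block's blue tab (14 mm thick along the block's y): on the tab's centre line, 90 mm behind the head's centre, 30 mm above the block's underside, 11 mm below the tab's top; axes as the block's.
- rest: Grey leaning rest for the driver, fixed to the trolley: foot 120 x 50 x 8 mm, origin at the centre of its underside. A small trough, open above, holds the driver's socket end; a post 12 mm wide at x = 28 to 42 mm supports the handle from beneath. (Round the work, the trolley's rails and corner posts stand up to about 130 mm high, and the bottles to its right 270 mm.)
- driver: Driver (box key), 0.12 kg, 122 mm long: origin at the centre of the socket's mouth, z along its axis to the handle's end. Hex steel socket 25 mm across flats, z = 0 to 22; shaft 10 mm thick; round green handle 26 mm thick, z = 66 to 116, tapered beyond. Starts leaning 45 degrees in the rest, socket low towards the robot, handle up and away. On the screw it stands by itself.
- socket_floor (a point): Centre of the floor of the driver's hex recess (17.2 mm across flats, 12 mm deep, one pair of flats square to the driver's x axis), 12 mm inside the mouth; it meets the top of the screw's head when the driver is fully on. Axes as the driver's.
- screw_head (a point): Centre of the top of the screw's brass hex head, z up; turns and sinks with the screw. The head is 16 mm across flats, 14 mm high, its top 6 mm tapered, one pair of flats square to this point's x axis; below it a flange 36 mm in diameter. It stands 97 mm above the trolley less 2.4 mm per rad of the joint. Driver and head have about 10 degrees of play each way.
- stop_screw (a joint): Turn of the screw in rad: clockwise from above is positive and lowers it 2.4 mm per rad; stiff (0.07 N m), it stays where left. Equals the clockwise angle from the red mark on the arm (along the jig's +x) to the red mark on the flange. Starts at 0.4 to 1.2. The tip meets the home block at 2.5; from 2.6 to 3.75, best 3.1, the block drags lightly; beyond, it is too tight.
- stop_lift: The whole stop screw with its orange sprung tip, 9 mm thick with a rounded end, which points down over the home point; origin on the screw's axis 2.4 mm per rad of the joint below the trolley's top. The tip yields up to 4.5 mm at 1.5 N per mm.
- vial: Bystander: clear vial with a dark cap, 29 mm in diameter, 74 mm high; origin under its centre.
- tape: Bystander: roll of white tape lying flat, 69 mm in diameter, 25 mm high; origin under its centre.
- jar: Bystander: small blue screw-top jar, 36 mm in diameter, 53 mm high; origin under its centre.

How it is judged:
By the outcome, as a careful person would: the job done as asked, in the order asked, and still so for the second after the job is handed in, with the robot touching nothing.
It also fails if it takes over 72 s, if anything falls off the work surface, if the arm or the gripper's body presses on something with over 40 N, if the wrist force passes 120 N, or if a joint passes its speed limit or range.

## Robot

A 6-joint arm with a two-finger parallel gripper is mounted at the origin on a cart in front of the work surface, level with it; the furniture and walls round the work are solid. World frame = base frame: x ahead of the robot, y to its left, z up, the work surface at z = 0. Lengths are in mm, angles in rad, forces in N, time in s.
With the tool pointing down it reaches from about 325 to 775 mm from the base axis. Payload 5.5 kg.
Tool frame: the origin (TCP) lies at the very end of the fingers, on their centre line; the grasp point (between the pads) lies 19 mm behind it (grip_point_offset is the distance from the TCP to the grasp point, in mm); x points along the fingers, z is the direction in which the jaws open and shut, and the axes are right-handed (so a half turn about x gives the same grasp; the last joint's range is limited). The gripper opens to 88 mm and grips with 3 to 60 N. Pads are 20 mm wide; open, the fingers measure 115 mm over their backs; the gripper's body (75 mm by 178 mm) begins 61 mm behind the grasp point.
Start: joints at [-1.307, 0.091, 1.231, -0, 1.82, -0.057], TCP at [189.195, -569.405, 222.631] pointing down, gripper open.
Joint ranges: [-2.87, 2.87], [-0.86, 2.18], [0.17, 2.46], [-1.51, 4.65], [0.06, 2.69], [-2.65, 2.65]. Speed limits (rad/s): [2.57, 2.57, 3.01, 3.14, 3.14, 3.14].

## Interface

Orientations are given as a unit quaternion [w, x, y, z].
In Python, from bench import * gives the robot as it stands.
- The arm moves only by the tool send_rows, never from a script. Its arguments are lists of equal length, an entry for each row: "claw": the opening in per cent of the stroke, from 0 (shut) to 100 (fully open); "linear": the shift along the tool's x, y, z each as a share of 150 mm, from -1 to 1, a list of three; "dr": the turn, a rotation vector about the tool's x, y, z each as a share of 1.5 rad, from -1 to 1, a list of three. A call has 1 to 10 rows; each row shifts and turns the commanded pose from where the row before left it, along the tool's axes as they then stand; what a row does not reach is not made up. A row lasts 1/12 s, in which the tool goes at most 41.7 mm and 7.16 degrees, less where a joint would pass 70% of its speed; a pose out of reach is approached as far as the arm can. A call with a number of a shift or a turn outside -1 to 1 is refused whole. A call with a gripper value outside its range is refused whole. The fingers move at their own pace and stop on an object; "newtons" is the grip in N (left out, the last holds). Time passes only in rows, so rows that do not move let the fingers close. It gives the time, the measured TCP pose, the force and the opening at its end, in the units of the state.
- get_obs(): the state, without advancing time (a new reading comes with each control period).
- capture(name): name is "scene" or "side" or "wrist"; returns a dict with "img" (384x512x3 uint8, blue, green, red), "fov_y" (degrees; the focal length in pixels is half the picture's height over the tangent of half this angle, whatever the lens; pixels are square), "cx", "cy" (the principal point, pixels), "T" (4x4, takes a point from camera to world coordinates). Camera axes: x right, y down, z forward; pixel columns grow to the right and rows downward; lengths in mm; the calibration is good to about 2 mm. A picture is of the moment at which its call begins. There is no depth.
- close_job(): hands the job in, once; it reports no verdict.
The state is a dict: "clock": time; "joints": joint angles; "joint_vel": joint speeds; "joint_efforts": joint torques, N m; "tool_pos": TCP position; "ee_rot": TCP orientation; "ft_force": force on the tool from outside, world axes, zero at the start; "torque": the same for the moment, N m; "width": finger opening in mm.
Only numpy, scipy, OpenCV 4.12 (cv2) and the standard library are available. Lean on these libraries where they do the work, as an engineer would, in place of code of your own. Each camera call takes 0.05 s, during which the arm holds its last target.

## Working session

There is one attempt and no reset: what is moved stays moved. The work goes in short steps, Python scripts to look and compute and a tool call to move; the robot and the scene stay as the last step left them, time stands still between calls to the robot, and variables do not carry over. Pictures are saved under pics/ and viewed, and the job is handed in when it is done.

Besides the shell and the picture viewer there is one more tool, called after "Emit:" as name(argument=value, ...), one argument or row to a line, values as JSON. send_rows: Moves the arm, as the interface text tells. Shift numbers are shares of 150 mm and turn numbers shares of 1.5 rad, none past 1 either way. Its arguments: {"type":"object","properties":{"claw":{"type":"array","items":{"type":"number"}},"linear":{"type":"array","items":{"type":"array","items":{"type":"number","minimum":-1,"maximum":1}}},"dr":{"type":"array","items":{"type":"array","items":{"type":"number","minimum":-1,"maximum":1}}},"newtons":{"type":"number"}},"required":["claw","linear","dr"]}

```bash
ls; mkdir -p pics; python3 - <<'E'
from bench import *
import cv2,numpy as np
print(get_obs())
for n in ["scene","side","wrist"]:
    c=capture(n); cv2.imwrite(f"pics/{n}0.png",c["img"]); print(n,c["fov_y"],c["cx"],c["cy"],np.round(c["T"],3).tolist())
E
```

```text
pics
{'clock': 0.0, 'joints': array([-1.30668832e+00,  9.18413719e-02,  1.23185777e+00,  1.04705653e-05,
        1.81977294e+00, -5.66843882e-02]), 'joint_vel': array([-0.00014291, -0.00021749,  0.00026811,  0.0021735 , -0.00108895,
        0.00081388]), 'joint_efforts': array([-2.61786634e-03, -4.46461809e+01, -4.06444287e+01,  6.97291712e-02,
        2.96399428e-02, -1.47606897e-04]), 'tool_pos': array([ 189.1278611 , -569.11477556,  221.53320929]), 'ee_rot': array([ 0.57292327,  0.41414794,  0.5739507 , -0.41330498]), 'ft_force': array([-1.25141781,  0.27026794, -0.09837091]), 'torque': array([-0.03204988,  0.02666958,  0.0111181 ]), 'width': 87.80324691809405}
scene 56.60514859724273 250.51024998307736 183.10196233595906 [[0.834, -0.414, 0.364, 267.008], [-0.551, -0.62, 0.558, -369.192], [-0.006, -0.666, -0.746, 731.817], [0.0, 0.0, 0.0, 1.0]]
side 48.21151037097503 256.7432810542598 206.15720315711397 [[-0.924, -0.189, 0.333, 234.051], [-0.383, 0.432, -0.817, 1005.947], [0.011, -0.882, -0.471, 558.052], [0.0, 0.0, 0.0, 1.0]]
wrist 64.84626267202565 256.2773212066784 196.02552189189615 [[0.316, -0.913, -0.259, 258.915], [-0.949, -0.305, -0.084, -545.998], [-0.002, 0.272, -0.962, 383.05], [0.0, 0.0, 0.0, 1.0]]
```

View pics/scene0.png

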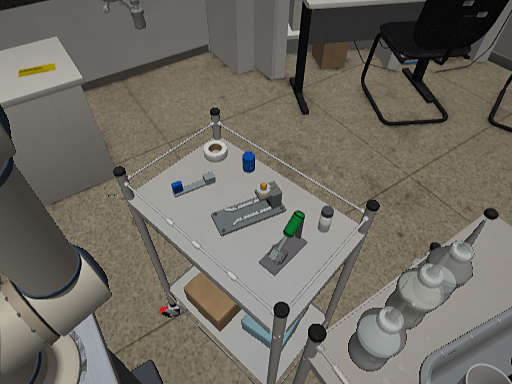

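View pics/side0.png

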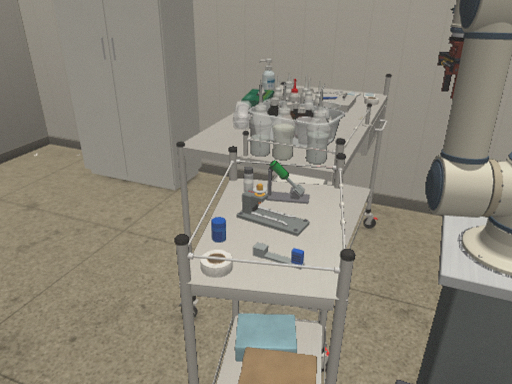

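View pics/wrist0.png

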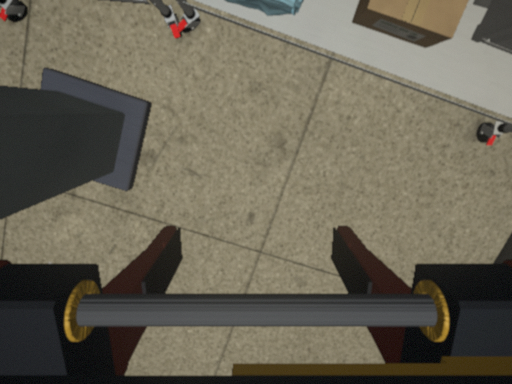

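The scene view shows the block at about (177,187)–(208,178), the jig at (248,212), the driver at (293,224) and the rest at (283,252). I'll zoom in for features.

```bash
cat > h.py <<'E'
import numpy as np, cv2
def ray(c,u,v):
    f=384/2/np.tan(np.radians(c["fov_y"])/2)
    d=np.array([(u-c["cx"])/f,(v-c["cy"])/f,1.]); T=np.array(c["T"]); return T[:3,3],T[:3,:3]@d
def onz(c,u,v,z):
    o,d=ray(c,u,v); return o+d*(z-o[2])/d[2]
def proj(c,p):
    f=384/2/np.tan(np.radians(c["fov_y"])/2)
    T=np.array(c["T"]); q=T[:3,:3].T@(np.array(p)-T[:3,3]); return np.array([c["cx"]+f*q[0]/q[2],c["cy"]+f*q[1]/q[2]])
def tri(c1,p1,c2,p2):
    o1,d1=ray(c1,*p1);o2,d2=ray(c2,*p2)
    s=np.linalg.lstsq(np.stack([d1,-d2],1),o2-o1,rcond=None)[0]
    a=o1+d1*s[0];b=o2+d2*s[1]; return (a+b)/2,np.linalg.norm(a-b)
def zoom(c,x0,y0,x1,y1,name,k):
    im=cv2.resize(c["img"][y0:y1,x0:x1],None,fx=k,fy=k,interpolation=cv2.INTER_CUBIC)
    st=10 if k>=4 else 20
    for x in range((x0//st+1)*st,x1,st): cv2.line(im,((x-x0)*k,0),((x-x0)*k,6),(0,0,255),1); cv2.putText(im,str(x),((x-x0)*k-8,16),0,.33,(0,0,255))
    for y in range((y0//st+1)*st,y1,st): cv2.line(im,(0,(y-y0)*k),(6,(y-y0)*k),(0,0,255),1); cv2.putText(im,str(y),(8,(y-y0)*k+4),0,.33,(0,0,255))
    cv2.imwrite("pics/"+name,im)
E
python3 - <<'E'
from bench import *
from h import *
import pickle
s=capture("scene");d=capture("side");pickle.dump((s,d),open("c0.pkl","wb"))
zoom(s,155,130,345,275,"sz1.png",4)
zoom(d,190,150,320,280,"dz1.png",4)
E
```

```text
(no output)
```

View pics/sz1.png

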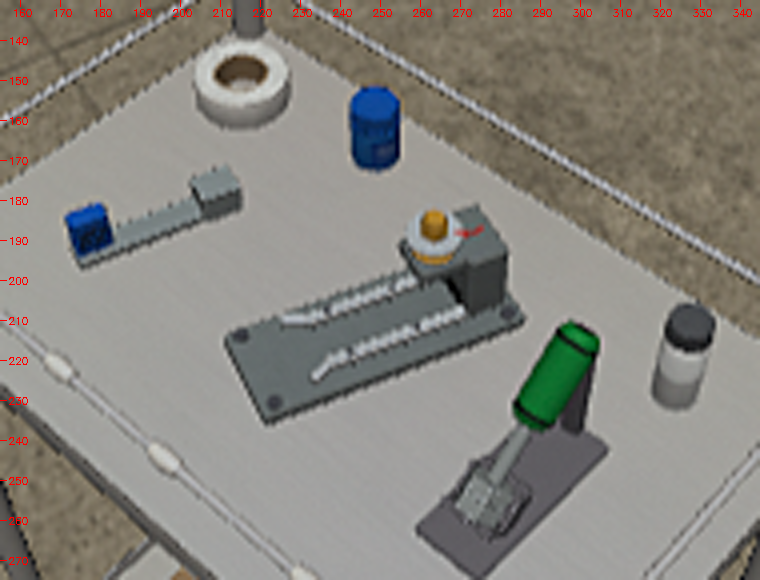

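View pics/dz1.png

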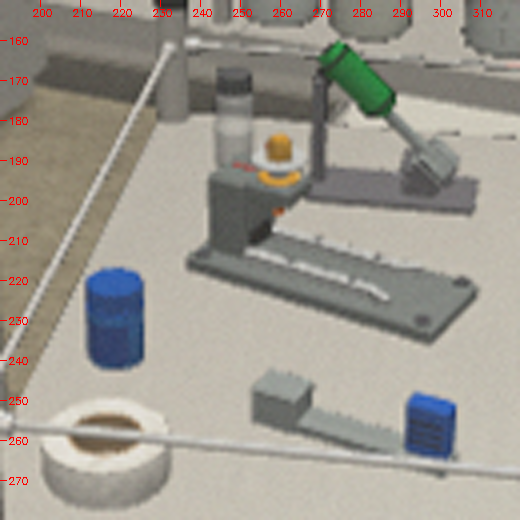

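```bash
python3 - <<'E'
from h import *
import pickle
s,d=pickle.load(open("c0.pkl","rb"))
P=lambda n,*a: print(n,np.round(a[0] if len(a)==1 else a,1))
# scene uv
P("jig L z12",onz(s,211.5,214.5,12));P("jig near tip z12",onz(s,221.5,233,12));P("jig right z12",onz(s,286,208,12))
P("block tab top",tri(s,(177.5,182.5),d,(298,249.5)))
P("head top c",tri(s,(208.5,175.5),d,(260.5,245)))
P("screw head top",tri(s,(263.3,183.5),d,(259.5,185)))
P("driver top end",tri(s,(299,213),d,(272.5,163)))
P("handle low end",tri(s,(288.5,235),d,(286.5,177)))
P("socket",tri(s,(276.5,254),d,(297.5,191)))
P("vial top",tri(s,(327,208.5),d,(248.7,169)))
P("tape",onz(s,215.5,150,12));P("jar top",tri(s,(248.5,154),d,(218.7,219)))
P("rest corners z8",onz(s,259,262.5,8),onz(s,307,242,8), onz(s,276,274,8))
E
```

```text
jig L z12 [478.1 135.9  12. ]
jig near tip z12 [471.   74.1  12. ]
jig right z12 [646.2  48.6  12. ]Traceback (most recent call last):
  File "<stdin>", line 7, in <module>
  File "<stdin>", line 4, in <lambda>
    return _wrapfunc(a, 'round', decimals=decimals, out=out)
    return _wrapit(obj, method, *args, **kwds)
    conv = _array_converter(obj)
ValueError: setting an array element with a sequence. The requested array has an inhomogeneous shape after 1 dimensions. The detected shape was (2,) + inhomogeneous part.
```

```bash
python3 - <<'E'
from h import *
import pickle
s,d=pickle.load(open("c0.pkl","rb"))
def P(n,*a):
    for x in a: print(n, np.round(x[0],1),round(x[1],1)) if isinstance(x,tuple) else print(n,np.round(x,1))
P("block tab top",tri(s,(177.5,182.5),d,(298,249.5)))
P("head top c",tri(s,(208.5,175.5),d,(260.5,245)))
P("screw head top",tri(s,(263.3,183.5),d,(259.5,185)))
P("driver top end",tri(s,(299,213),d,(272.5,163)))
P("handle low end",tri(s,(288.5,235),d,(286.5,177)))
P("socket",tri(s,(276.5,254),d,(297.5,191)))
P("vial top",tri(s,(327,208.5),d,(248.7,169)))
P("tape",onz(s,215.5,150,12));P("jar top",tri(s,(248.5,154),d,(218.7,219)))
P("rest corners z8",onz(s,259,262.5,8),onz(s,307,242,8), onz(s,276,274,8))
E
```

```text
block tab top [444.6 255.2  40.4] 4.4
head top c [532.6 247.8  23.4] 0.0
screw head top [601.6  90.3  93. ] 3.0
driver top end [612.  -32.3 104.7] 1.2
handle low end [575.2 -45.8  64.3] 4.0
socket [541.5 -51.4  24. ] 2.0
vial top [689.8 -41.2  71.5] 6.2
tape [604.1 336.6  12. ]
jar top [648.8 228.3  55.6] 3.9
rest corners z8 [502.7 -39.7   8. ]
rest corners z8 [628.1 -57.8   8. ]
rest corners z8 [518.  -84.1   8. ]
```

```bash
cat >> h.py <<'E'
from scipy.spatial.transform import Rotation as Ro
def rows(T0,T1,n):
    "T=(pos,Rot). constant row repeated n times -> linear,dr shares"
    p0,R0=T0;p1,R1=T1
    r=(R0.inv()*R1).as_rotvec()/n; S=np.zeros((3,3))
    for k in range(n): S+=Ro.from_rotvec(r*k).as_matrix()
    p=np.linalg.solve(S,R0.inv().apply(p1-p0))
    return p/150,r/1.5,np.linalg.norm(p),np.degrees(np.linalg.norm(r))
def down(yaw):  # tool x down, tool z (jaw) at heading yaw(rad)
    x=np.array([0,0,-1.]);z=np.array([np.cos(yaw),np.sin(yaw),0]);y=np.cross(z,x)
    return Ro.from_matrix(np.stack([x,y,z],1))
def pose(o): return np.array(o["tool_pos"]),Ro.from_quat(np.roll(o["ee_rot"],-1))
def show(T0,T1,n):
    a=rows(T0,T1,n); print("n",n,"lin",np.round(a[0],3).tolist(),"dr",np.round(a[1],4).tolist(),"mm/row %.1f deg/row %.1f"%a[2:])
E
python3 - <<'E'
from bench import *
from h import *
import pickle
s,d=pickle.load(open("c0.pkl","rb"))
p,R=pose(get_obs()); print(R.as_matrix().round(3))
for u,v in [(380,310),(420,275),(460,245)]:
    print([onz(s,u,v,z).round(0).tolist() for z in (270,)])
for u,v in [(283,310),(372,205),(122,172),(215,112),(316,333)]: print(onz(s,u,v,130).round(0))
E
```

```text
[[-0.     0.949  0.315]
 [ 0.001  0.315 -0.949]
 [-1.     0.    -0.001]]
[[510.0, -305.0, 270.0]]
[[595.0, -301.0, 270.0]]
[[685.0, -301.0, 270.0]]
[ 446. -193.  130.]
[ 742. -115.  130.]
[330. 277. 130.]
[624. 355. 130.]
[ 468. -254.  130.]
```

```bash
python3 - <<'E'
from h import *
import pickle
s,d=pickle.load(open("c0.pkl","rb"))
zoom(s,105,100,245,215,"sz2.png",5)
zoom(d,165,220,365,300,"dz2.png",4)
E
```

```text
(no output)
```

View pics/sz2.png

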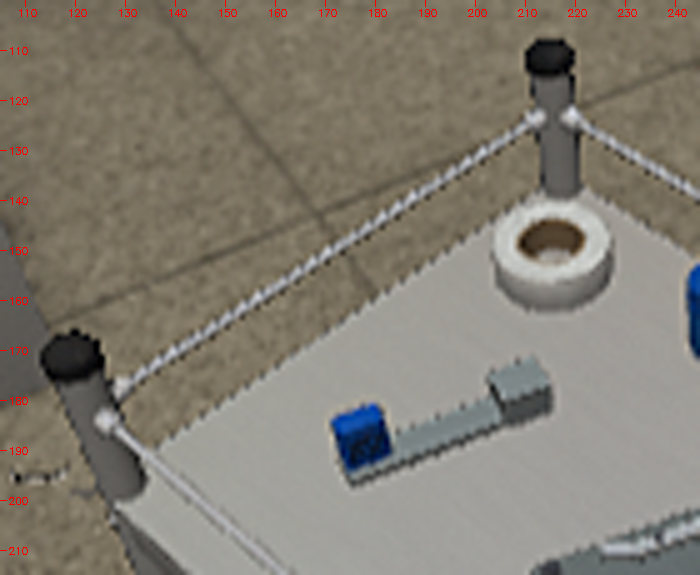

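View pics/dz2.png

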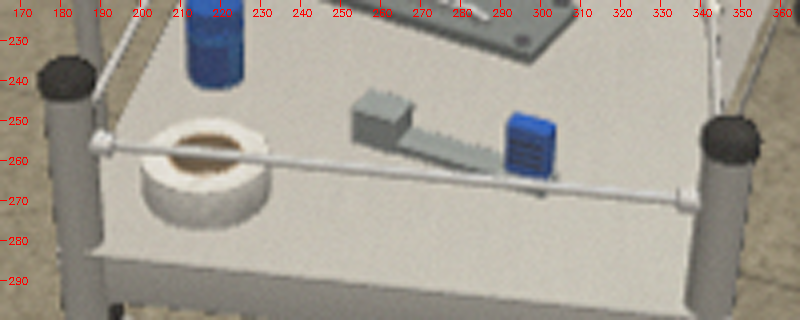

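```bash
python3 - <<'E'
from h import *
import pickle
s,d=pickle.load(open("c0.pkl","rb"))
for a,b in [((212,124),(190,255)),((129,177),(337,269)),((214,109),(181.5,235)),((119,169),(347.5,251))]:
    print(tri(s,a,d,b))
E
```

```text
(array([628.36897756, 392.15269145,  61.289425  ]), np.float64(0.018516466976195814))
(array([344.74942676, 322.19150034,  62.47104784]), np.float64(2.1330151540036897))
(array([641.84986367, 396.07809217, 107.58304159]), np.float64(0.26356627622451617))
(array([329.52609758, 317.50769213, 105.15866377]), np.float64(0.9841140920627022))
```

```bash
python3 - <<'E'
from bench import *
from h import *
T0=pose(get_obs()); r=np.radians
A=(np.array([400,-120,250.]),down(r(5)));B=(np.array([430,250,120.]),down(r(85)))
show(T0,A,13);show(A,B,12)
E
```

```text
n 13 lin [-0.014, 0.269, -0.053] dr [-0.0686, -0.0, -0.0] mm/row 41.2 deg/row 5.9
n 12 lin [0.072, 0.155, 0.162] dr [-0.0776, 0.0, 0.0] mm/row 35.3 deg/row 6.7
```

```bash
python3 - <<'E'
from bench import *
from h import *
T0=pose(get_obs()); r=np.radians
A=(np.array([390,-120,260.]),T0[1])
show(T0,A,13)
E
```

```text
n 13 lin [-0.019, 0.17, -0.186] dr [0.0, 0.0, 0.0] mm/row 38.0 deg/row 0.0
```

Emit:
send_rows(
  claw=[100,100,100,100,100,100,100,100,100,100],
  linear=[
    [-0.02,0.17,-0.186],
    [-0.02,0.17,-0.186],
    [-0.02,0.17,-0.186],
    [-0.02,0.17,-0.186],
    [-0.02,0.17,-0.186],
    [-0.02,0.17,-0.186],
    [-0.02,0.17,-0.186],
    [-0.02,0.17,-0.186],
    [-0.02,0.17,-0.186],
    [-0.02,0.17,-0.186],
  ],
  dr=[
    [0,0,0],
    [0,0,0],
    [0,0,0],
    [0,0,0],
    [0,0,0],
    [0,0,0],
    [0,0,0],
    [0,0,0],
    [0,0,0],
    [0,0,0],
  ],
  newtons=30,
)

```text
clock: 1.08
tool_pos: [343.4, -222.5, 252.9]
ee_rot: [0.574, 0.414, 0.573, -0.414]
ft_force: [0.2, 0.1, 0.7]
width: 87.9
```

Emit:
send_rows(
  claw=[100,100,100,100,100,100,100,100,100,100],
  linear=[
    [-0.02,0.17,-0.186],
    [-0.02,0.17,-0.186],
    [-0.02,0.17,-0.186],
    [0,0,0],
    [0,0,0],
    [0,0,0],
    [0,0,0],
    [0,0,0],
    [0,0,0],
    [0,0,0],
  ],
  dr=[
    [0,0,0],
    [-0.08,0,0],
    [-0.08,0,0],
    [-0.08,0,0],
    [-0.08,0,0],
    [-0.08,0,0],
    [-0.08,0,0],
    [-0.08,0,0],
    [-0.08,0,0],
    [-0.08,0,0],
  ],
)

```text
clock: 1.92
tool_pos: [385.1, -119.0, 261.6]
ee_rot: [0.705, 0.058, 0.705, -0.058]
ft_force: [0.3, 0.9, 0.5]
width: 87.7
```

```bash
python3 - <<'E'
from bench import *
from h import *
T0=pose(get_obs()); r=np.radians
print(T0[1].as_matrix().round(3))
B=(np.array([430,252,120.]),down(r(85)))
show(T0,B,15)
E
```

```text
[[ 0.     0.163  0.987]
 [-0.     0.987 -0.163]
 [-1.    -0.     0.   ]]
n 15 lin [0.063, 0.139, 0.124] dr [-0.0732, 0.0, 0.0] mm/row 29.5 deg/row 6.3
```

Emit:
send_rows(
  claw=[100,100,100,100,100,100,100,100],
  linear=[
    [0.063,0.139,0.124],
    [0.063,0.139,0.124],
    [0.063,0.139,0.124],
    [0.063,0.139,0.124],
    [0.063,0.139,0.124],
    [0.063,0.139,0.124],
    [0.063,0.139,0.124],
    [0.063,0.139,0.124],
  ],
  dr=[
    [-0.073,0,0],
    [-0.073,0,0],
    [-0.073,0,0],
    [-0.073,0,0],
    [-0.073,0,0],
    [-0.073,0,0],
    [-0.073,0,0],
    [-0.073,0,0],
  ],
)

```text
clock: 2.58
tool_pos: [492.2, 70.7, 185.2]
ee_rot: [0.663, -0.246, 0.663, 0.246]
ft_force: [0.4, -0.2, -0.9]
width: 87.7
```

Emit:
send_rows(
  claw=[100,100,100,100,100,100,100,100],
  linear=[
    [0.063,0.139,0.124],
    [0.063,0.139,0.124],
    [0.063,0.139,0.124],
    [0.063,0.139,0.124],
    [0.063,0.139,0.124],
    [0.063,0.139,0.124],
    [0.063,0.139,0.124],
    [0,0,0],
  ],
  dr=[
    [-0.073,0,0],
    [-0.073,0,0],
    [-0.073,0,0],
    [-0.073,0,0],
    [-0.073,0,0],
    [-0.073,0,0],
    [-0.073,0,0],
    [0,0,0],
  ],
)

```text
clock: 3.25
tool_pos: [431.0, 254.3, 117.5]
ee_rot: [0.521, -0.476, 0.523, 0.478]
ft_force: [0.0, -0.5, -0.1]
width: 88.0
```

```bash
python3 - <<'E'
from bench import *
from h import *
import pickle
o=get_obs();print(o["clock"],o["joints"].round(2),o["tool_pos"].round(1),np.round(o["ft_force"],1))
c=capture("wrist");pickle.dump(c,open("w1.pkl","wb"));cv2.imwrite("pics/w1.png",c["img"])
zoom(c,0,0,512,300,"w1z.png",1)
print(np.round(c["T"],3).tolist())
E
```

```text
3.25 [ 0.46 -0.17  1.67  0.    1.64 -1.02] [431.  254.3 117.5] [ 0.  -0.5 -0.1]
[[0.088, 0.96, 0.266, 356.557], [0.996, -0.085, -0.023, 260.78], [0.0, 0.267, -0.964, 279.267], [0.0, 0.0, 0.0, 1.0]]
```

View pics/w1.png

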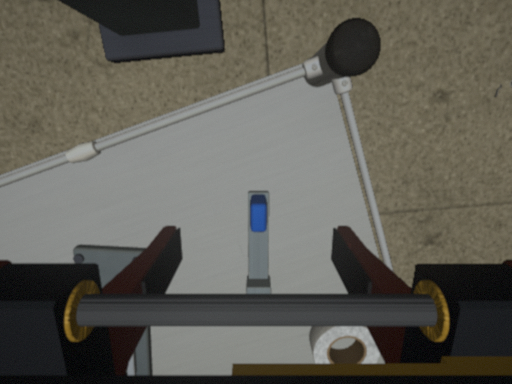

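The wrist view shows the blue tab at about (259,213), with the tang running straight down the image and the head at about (259,285). I'll measure the tab and the tang's edges.

```bash
python3 - <<'E'
from bench import *
from h import *
import pickle
c=pickle.load(open("w1.pkl","rb")); im=c["img"].astype(int)
m=((im[...,0]>im[...,2]+50)).astype(np.uint8); m[:150]=0
n,l,st,ce=cv2.connectedComponentsWithStats(m); print(st[1:],ce[1:])
zoom(c,225,180,295,300,"w1b.png",6)
E
```

```text
[[251 203  15  29 423]] [[258.00472813 216.93617021]]
```

View pics/w1b.png

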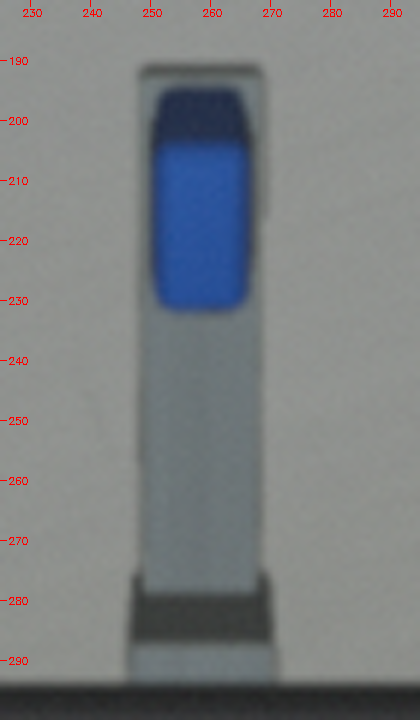

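```bash
python3 - <<'E'
from bench import *
from h import *
import pickle
c=pickle.load(open("w1.pkl","rb"))
t=onz(c,258.5,217.3,41);a=onz(c,258.3,191.3,8);b=onz(c,258.6,278,8)
print(t,a,b,np.degrees(np.arctan2((b-a)[1],(b-a)[0])),np.linalg.norm(b-a), a+(b-a)/np.linalg.norm(b-a)*14)
T0=pose(get_obs());print(T0[0])
yaw=np.arctan2((b-a)[1],(b-a)[0])
g=(a+(b-a)/np.linalg.norm(b-a)*14+t)/2
print(g)
T=(np.array([g[0],g[1],13.]),down(yaw+np.pi/2)); show(T0,T,5)
E
```

```text
[440.95950342 255.20236698  41.        ] [427.20645807 256.44216434   8.        ] [517.13059052 248.95910928   8.        ] -4.756920015451131 90.23494727557012 [441.15823499 255.28116438   8.        ]
[432.56191877 252.73188116 118.59124248]
[441.05886921 255.24176568  24.5       ]
n 5 lin [0.141, -0.011, 0.004] dr [-0.0015, -0.0001, -0.0003] mm/row 21.2 deg/row 0.1
```

Emit:
send_rows(
  claw=[100,100,100,100,100,100],
  linear=[
    [0.14,-0.011,0.004],
    [0.14,-0.011,0.004],
    [0.14,-0.011,0.004],
    [0.14,-0.011,0.004],
    [0.14,-0.011,0.004],
    [0,0,0],
  ],
  dr=[
    [0,0,0],
    [0,0,0],
    [0,0,0],
    [0,0,0],
    [0,0,0],
    [0,0,0],
  ],
)

```text
clock: 3.8
tool_pos: [441.3, 251.5, 10.7]
ee_rot: [0.522, -0.474, 0.527, 0.475]
ft_force: [-0.8, -0.6, -0.0]
width: 87.9
```

```bash
python3 - <<'E'
from bench import *
from h import *
o=get_obs();print(o["clock"],o["tool_pos"].round(2),np.round(o["ft_force"],1),pose(o)[1].as_matrix().round(3).tolist())
E
```

```text
3.8 [441.32 251.46  10.67] [-0.8 -0.6 -0. ] [[-0.006, -0.995, 0.101], [-0.003, 0.101, 0.995], [-1.0, 0.005, -0.004]]
```

Emit:
send_rows(
  claw=[10,10,10,10,10,10,10],
  linear=[
    [0,0,0],
    [0,0,0],
    [0,0,0],
    [0,0,0],
    [0,0,0],
    [0,0,0],
    [0,0,0],
  ],
  dr=[
    [0,0,0],
    [0,0,0],
    [0,0,0],
    [0,0,0],
    [0,0,0],
    [0,0,0],
    [0,0,0],
  ],
  newtons=35,
)

```text
clock: 4.38
tool_pos: [443.0, 253.7, 15.3]
ee_rot: [0.524, -0.475, 0.524, 0.475]
ft_force: [-0.9, -0.0, -0.4]
width: 44.8
```

```bash
python3 - <<'E'
from bench import *
from h import *
import pickle
o=get_obs();print(o["clock"],o["tool_pos"].round(2),np.round(o["ft_force"],1),o["width"])
c=capture("wrist");print(get_obs()["tool_pos"].round(2));zoom(c,150,100,360,384,"w2.png",2)
pickle.dump(c,open("w2.pkl","wb"))
E
```

```text
4.3833 [443.02 253.73  15.34] [-0.9 -0.  -0.4] 44.813719850305716
[442.94 253.68  15.19]
```

View pics/w2.png

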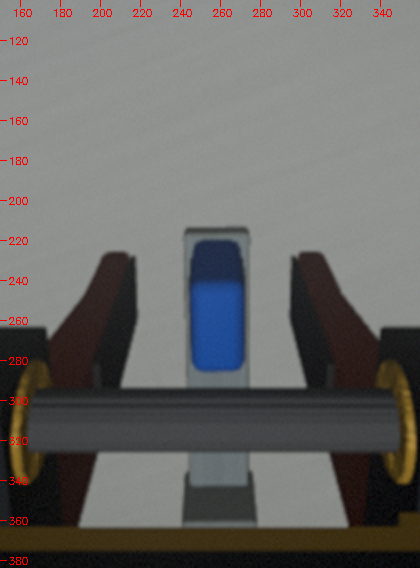

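Emit:
send_rows(
  claw=[10,10,10,10,10,10,10,10],
  linear=[
    [0.02,0.01,0],
    [0,0,0],
    [0,0,0],
    [0,0,0],
    [0,0,0],
    [0,0,0],
    [0,0,0],
    [0,0,0],
  ],
  dr=[
    [0,0,0],
    [0,0,0],
    [0,0,0],
    [0,0,0],
    [0,0,0],
    [0,0,0],
    [0,0,0],
    [0,0,0],
  ],
)

```text
clock: 5.1
tool_pos: [441.2, 253.8, 11.7]
ee_rot: [0.524, -0.475, 0.524, 0.475]
ft_force: [0.1, 0.9, -1.0]
width: 14.0
```

```bash
python3 - <<'E'
from bench import *
from h import *
o=get_obs();print(o["clock"],o["tool_pos"].round(2),np.round(o["ft_force"],1),o["width"])
for n in("side",):
  c=capture(n);zoom(c,190,150,340,290,"d2.png",4)
E
```

```text
5.1 [441.19 253.76  11.72] [ 0.1  0.9 -1. ] 13.958628058246179
```

```bash
python3 - <<'E'
from bench import *
from h import *
T0=pose(get_obs()); r=np.radians
A=(T0[0]+[0,0,140],T0[1]);B=(np.array([590,92,205.]),down(r(82)))
show(T0,A,5);show(A,B,7)
E
```

```text
n 5 lin [-0.187, 0.0, -0.0] dr [0.0, 0.0, 0.0] mm/row 28.0 deg/row 0.0
n 7 lin [-0.051, -0.159, -0.137] dr [0.0039, -0.0, -0.0] mm/row 32.3 deg/row 0.3
```

Emit:
send_rows(
  claw=[10,10,10,10,10],
  linear=[
    [-0.1,0,0],
    [-0.2,0,0],
    [-0.22,0,0],
    [-0.22,0,0],
    [-0.2,0,0],
  ],
  dr=[
    [0,0,0],
    [0,0,0],
    [0,0,0],
    [0,0,0],
    [0,0,0],
  ],
)

```text
clock: 5.57
tool_pos: [441.0, 253.5, 154.3]
ee_rot: [0.524, -0.475, 0.524, 0.475]
ft_force: [0.5, 0.5, -2.5]
width: 14.0
```

Emit:
send_rows(
  claw=[10,10,10,10,10,10,10,10,10,10],
  linear=[
    [-0.051,-0.159,-0.137],
    [-0.051,-0.159,-0.137],
    [-0.051,-0.159,-0.137],
    [-0.051,-0.159,-0.137],
    [-0.051,-0.159,-0.137],
    [-0.051,-0.159,-0.137],
    [-0.051,-0.159,-0.137],
    [0,0,0],
    [0,0,0],
    [0,0,0],
  ],
  dr=[
    [0.004,0,0],
    [0.004,0,0],
    [0.004,0,0],
    [0.004,0,0],
    [0.004,0,0],
    [0.004,0,0],
    [0.004,0,0],
    [0,0,0],
    [0,0,0],
    [0,0,0],
  ],
)

```text
clock: 6.4
tool_pos: [590.0, 91.6, 205.5]
ee_rot: [0.533, -0.463, 0.534, 0.464]
ft_force: [-1.0, 0.4, -2.8]
width: 13.6
```

```bash
python3 - <<'E'
from bench import *
from h import *
import pickle
o=get_obs();print(o["clock"],o["tool_pos"].round(2),np.round(o["ft_force"],1),o["width"])
c=capture("wrist");pickle.dump(c,open("w3.pkl","wb"));cv2.imwrite("pics/w3.png",c["img"])
print(np.round(c["T"],3).tolist())
E
```

```text
6.4 [590.02  91.6  205.5 ] [-1.   0.4 -2.8] 13.617780522935076
[[0.139, 0.954, 0.267, 515.59], [0.99, -0.134, -0.037, 101.932], [0.0, 0.27, -0.963, 367.063], [0.0, 0.0, 0.0, 1.0]]
```

View pics/w3.png

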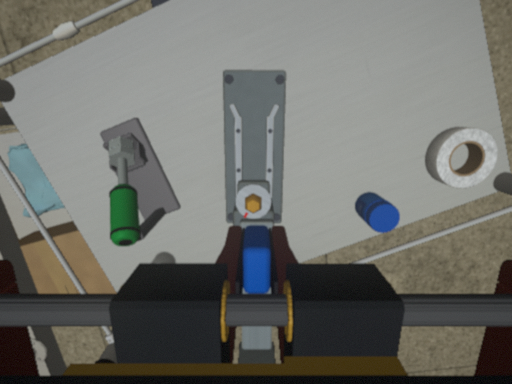

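```bash
python3 - <<'E'
from h import *
import pickle
c=pickle.load(open("w3.pkl","rb"))
zoom(c,205,60,305,230,"w3a.png",3)
zoom(c,225,175,285,230,"w3b.png",10)
zoom(c,90,105,190,255,"w3c.png",4)
E
```

```text
(no output)
```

View pics/w3a.png

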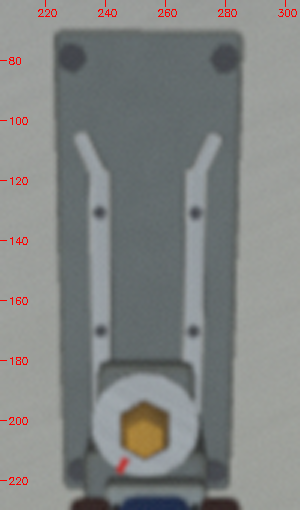

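View pics/w3b.png

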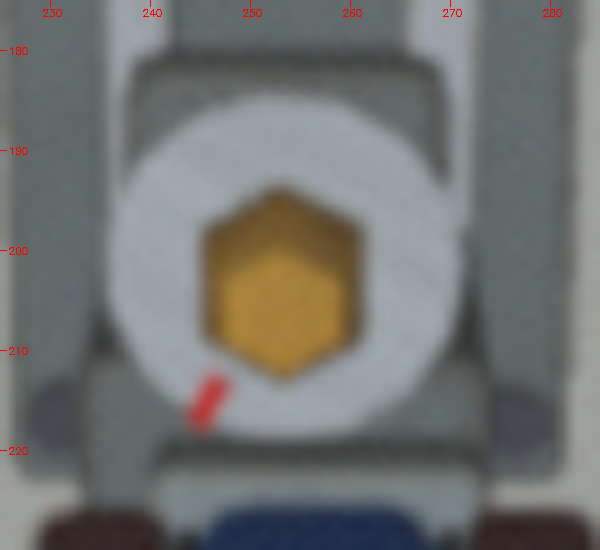

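View pics/w3c.png

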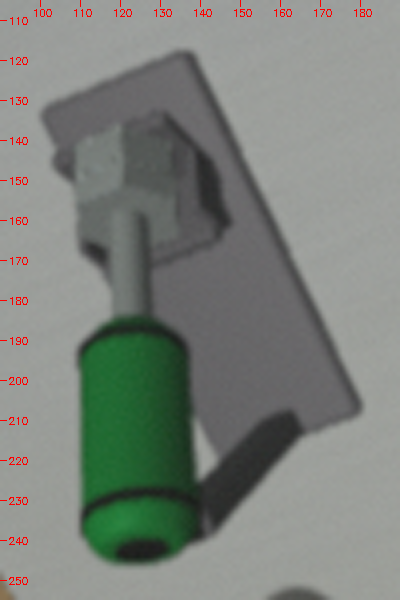

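```bash
python3 - <<'E'
from bench import *
from h import *
import pickle
c=pickle.load(open("w3.pkl","rb"))
a=onz(c,254,71,12);
b1=(onz(c,237.7,130.5,20)+onz(c,269.7,130.5,20))/2;b2=(onz(c,238.2,170,20)+onz(c,269.2,170,20))/2
h1=(onz(c,228.5,79,12)+onz(c,279.5,79,12))/2;h2=(onz(c,231.5,217,12)+onz(c,277.3,217,12))/2
fl=onz(c,253.6,201.6,81);hd=onz(c,253.2,205.5,95)
mk=onz(c,245.6,215,81)
for n,p in dict(near=a,b1=b1,b2=b2,h1=h1,h2=h2,fl=fl,hd=hd,mk=mk).items(): print(n,p.round(1))
dg=lambda v:np.degrees(np.arctan2(v[1],v[0]))
print(dg(b2-b1),dg(h2-h1),dg(fl-a),np.linalg.norm((fl-a)[:2]),"mark",dg(mk-fl))
hx=np.array([[253,193.5],[261,198],[260.5,209],[253,213],[245.5,209],[245.3,198]])
e=onz(c,253.2,193.5,81)-onz(c,253.2,213,95);print("hex vertex dir",dg(hd-onz(c,253.2,213,95)))
# driver
print("handle end",onz(c,125,241,100),onz(c,123.5,238,100))
E
```

```text
near [473.2 105.5  12. ]
b1 [535.7  96.3  20. ]
b2 [580.3  89.9  20. ]
h1 [481.3 104.3  12. ]
h2 [640.6  82.1  12. ]
fl [600.3  87.4  81. ]
hd [599.9  87.2  95. ]
mk [613.   77.5  81. ]
-8.145686949312228 -7.95308038396998 -8.091747971518155 128.32759588570414 mark -37.88376903584797
hex vertex dir 171.82874403784945
handle end [616.43405983 -39.10537062 100.        ] [613.21207782 -39.73039318 100.        ]
```

```bash
python3 - <<'E'
from bench import *
from h import *
import pickle
for f,tp in(("w2.pkl",[442.98,253.7,15.25]),("w3.pkl",[590.02,91.6,205.5])):
    c=pickle.load(open(f,"rb"));T=np.array(c["T"]);tp=np.array(tp)
    print(proj(c,tp),proj(c,tp+[0,0,30]), T[:3,:3].T@(tp-T[:3,3]))
c=pickle.load(open("w3.pkl","rb"));zoom(c,215,215,300,300,"w3d.png",8)
E
```

```text
[256.33175705 245.35402209] [256.38723106 271.82479973] [3.16858399e-02 2.87129733e+01 1.75946542e+02]
[256.45161084 245.48591723] [256.50281854 271.85490995] [1.01391245e-01 2.87730883e+01 1.75844737e+02]
```

View pics/w3d.png

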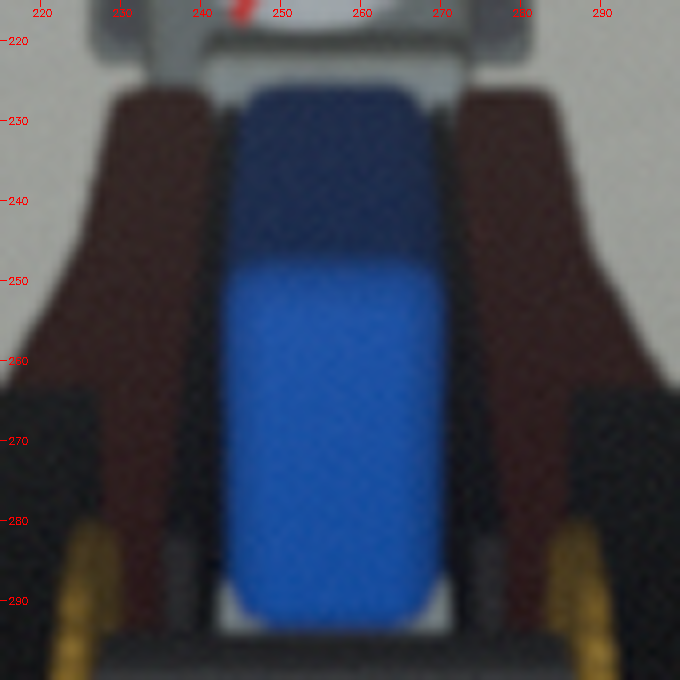

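```bash
python3 - <<'E'
from bench import *
from h import *
T0=pose(get_obs()); r=np.radians; y=r(-8.05)
s=np.array([600,87.3,0]);u=np.array([np.cos(y),np.sin(y),0])
print(T0[0],np.degrees(np.arctan2(*T0[1].as_matrix()[[1,0],2])))
R=down(y+np.pi/2)
H=(s-134.5*u+[0,0,150],R);L=(s-134.5*u+[0,0,35],R);print(H[0],(s-89.5*u))
show(T0,H,5);show(H,L,4)
E
```

```text
[589.77867047  92.09247918 205.63285299] 81.99654286680305
[466.82533069 106.13500606 150.        ] [511.3819115   99.83333117   0.        ]
n 5 lin [0.074, 0.165, -0.004] dr [0.0001, -0.0, -0.0002] mm/row 27.1 deg/row 0.0
n 4 lin [0.192, 0.0, 0.0] dr [0.0, 0.0, 0.0] mm/row 28.8 deg/row 0.0
```

Emit:
send_rows(
  claw=[10,10,10,10,10,10,10,10,10,10],
  linear=[
    [0.074,0.165,-0.004],
    [0.074,0.165,-0.004],
    [0.074,0.165,-0.004],
    [0.074,0.165,-0.004],
    [0.074,0.165,-0.004],
    [0.19,0,0],
    [0.19,0,0],
    [0.19,0,0],
    [0.15,0,0],
    [0,0,0],
  ],
  dr=[
    [0,0,0],
    [0,0,0],
    [0,0,0],
    [0,0,0],
    [0,0,0],
    [0,0,0],
    [0,0,0],
    [0,0,0],
    [0,0,0],
    [0,0,0],
  ],
)

```text
clock: 7.28
tool_pos: [463.1, 106.3, 37.1]
ee_rot: [0.531, -0.462, 0.536, 0.466]
ft_force: [-1.8, 0.3, -2.9]
width: 13.6
```

```bash
python3 - <<'E'
from bench import *
from h import *
import pickle
T0=pose(get_obs());y=np.radians(-8.05)
c=capture("wrist");zoom(c,150,90,360,384,"w4.png",2)
c=capture("scene");zoom(c,190,160,310,260,"s4.png",6)
c=capture("side");zoom(c,190,160,320,260,"d4.png",6)
T0=pose(get_obs());print(get_obs()["clock"],T0[0],np.degrees(np.arctan2(*T0[1].as_matrix()[[1,0],2])))
E
```

```text
7.4333 [467.66923957 106.51929498  44.28726638] 82.02571576095278
```

View pics/w4.png

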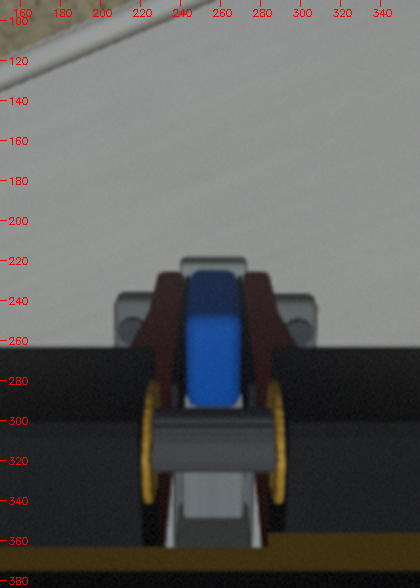

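View pics/s4.png

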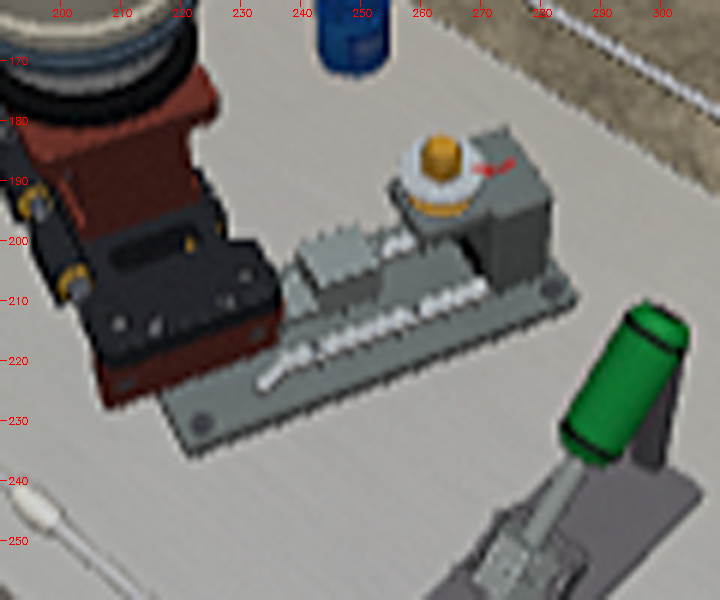

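View pics/d4.png

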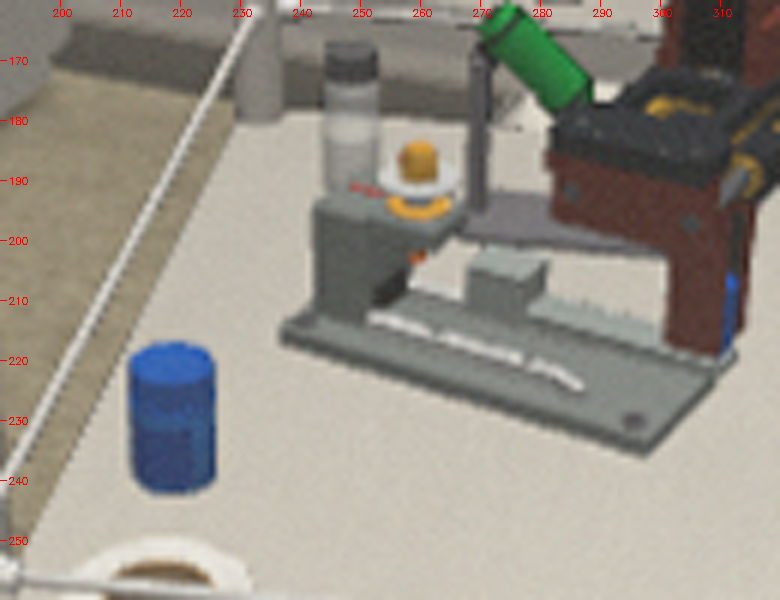

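Emit:
send_rows(
  claw=[10,10,10,10,10,10,10,10],
  linear=[
    [0.04,0,0],
    [0.04,0,0],
    [0.025,0,0],
    [0.013,0,0],
    [0.007,0,0],
    [0,0,0],
    [0,0,0],
    [0,0,0],
  ],
  dr=[
    [0,0,0],
    [0,0,0],
    [0,0,0],
    [0,0,0],
    [0,0,0],
    [0,0,0],
    [0,0,0],
    [0,0,0],
  ],
)

```text
clock: 8.1
tool_pos: [467.7, 105.8, 24.4]
ee_rot: [0.534, -0.464, 0.534, 0.464]
ft_force: [0.1, -1.0, -2.4]
width: 13.6
```

```bash
python3 - <<'E'
from bench import *
from h import *
T0=pose(get_obs());o=get_obs()
print(o["clock"],T0[0],np.degrees(np.arctan2(*T0[1].as_matrix()[[1,0],2])),np.round(o["ft_force"],1))
E
```

```text
8.1 [467.68325107 105.8268361   24.37576508] 81.95961237136152 [ 0.1 -1.  -2.4]
```

Emit:
send_rows(
  claw=[10,10,10,10,10,10,10,10,10,10],
  linear=[
    [0.004,0,0],
    [0,-0.04,0],
    [0,-0.05,0],
    [0,-0.05,0],
    [0,-0.05,0],
    [0,-0.04,0],
    [0,-0.025,0],
    [0,-0.015,0],
    [0,0,0],
    [0,0,0],
  ],
  dr=[
    [0,0,0],
    [0,0,0],
    [0,0,0],
    [0,0,0],
    [0,0,0],
    [0,0,0],
    [0,0,0],
    [0,0,0],
    [0,0,0],
    [0,0,0],
  ],
)

```text
clock: 8.93
tool_pos: [508.4, 100.1, 23.7]
ee_rot: [0.534, -0.464, 0.533, 0.463]
ft_force: [1.8, -0.1, 0.4]
width: 13.2
```

```bash
python3 - <<'E'
from bench import *
from h import *
T0=pose(get_obs());o=get_obs()
print(o["clock"],T0[0],np.degrees(np.arctan2(*T0[1].as_matrix()[[1,0],2])),np.round(o["ft_force"],1))
E
```

```text
8.9333 [508.36110554 100.05324376  23.74760449] 81.95108675267508 [ 1.8 -0.1  0.4]
```

Emit:
send_rows(
  claw=[10,10,10,10,10],
  linear=[
    [0,-0.008,0],
    [0,-0.008,0],
    [0,-0.007,0],
    [0,0,0],
    [0,0,0],
  ],
  dr=[
    [0,0,0],
    [0,0,0],
    [0,0,0],
    [0,0,0],
    [0,0,0],
  ],
)

```text
clock: 9.35
tool_pos: [509.6, 100.0, 23.7]
ee_rot: [0.533, -0.463, 0.535, 0.465]
ft_force: [-7.9, -0.3, 5.6]
width: 13.9
```

Emit:
send_rows(
  claw=[10,10,10,10],
  linear=[
    [0,-0.007,0],
    [0,-0.006,0],
    [0,0,0],
    [0,0,0],
  ],
  dr=[
    [0,0,0],
    [0,0,0],
    [0,0,0],
    [0,0,0],
  ],
)

```text
clock: 9.68
tool_pos: [509.8, 100.0, 23.6]
ee_rot: [0.532, -0.462, 0.535, 0.466]
ft_force: [-15.3, 1.4, 9.7]
width: 13.6
```

Emit:
send_rows(
  claw=[10,10,45,45,45,45,45,45],
  linear=[
    [0,0.008,0],
    [-0.003,0,0],
    [0,0,0],
    [0,0,0],
    [0,0,0],
    [0,0,0],
    [0,0,0],
    [0,0,0],
  ],
  dr=[
    [0,0,0],
    [0,0,0],
    [0,0,0],
    [0,0,0],
    [0,0,0],
    [0,0,0],
    [0,0,0],
    [0,0,0],
  ],
)

```text
clock: 10.35
tool_pos: [511.9, 99.6, 24.0]
ee_rot: [0.534, -0.464, 0.534, 0.464]
ft_force: [0.9, -0.7, 0.5]
width: 39.3
```

```bash
python3 - <<'E'
from bench import *
from h import *
T0=pose(get_obs());o=get_obs()
print(o["clock"],T0[0],np.round(o["ft_force"],1),o["width"])
c=capture("side");zoom(c,190,160,320,260,"d5.png",6)
c=capture("scene");zoom(c,190,160,310,260,"s5.png",6)
E
```

```text
10.35 [511.88898788  99.5528351   24.03233198] [ 0.9 -0.7  0.5] 39.29432541951653
```

View pics/d5.png

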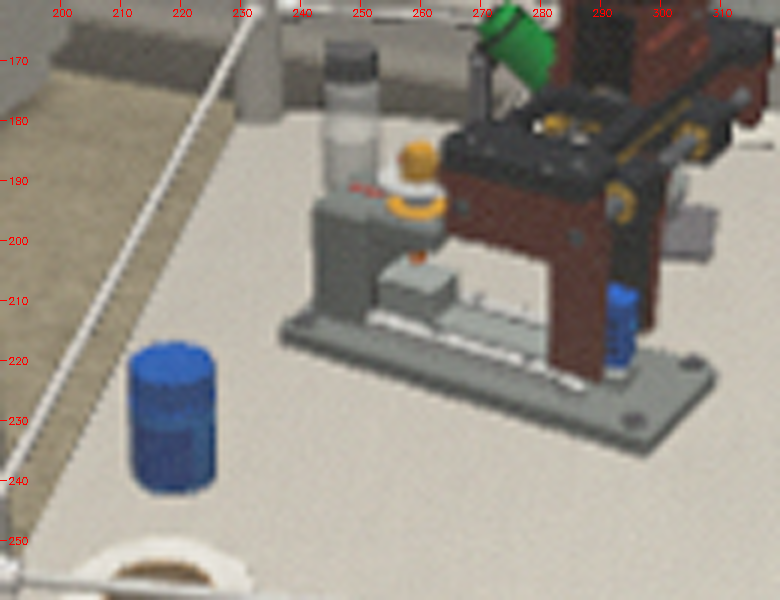

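View pics/s5.png

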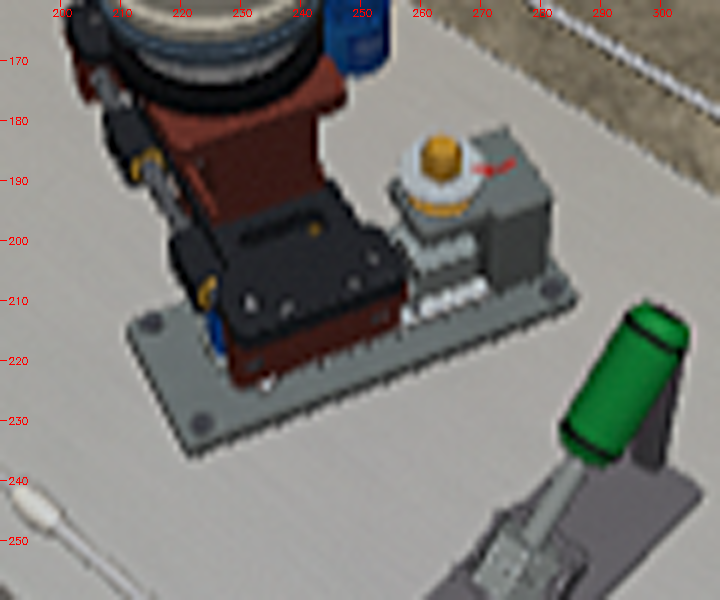

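```bash
python3 - <<'E'
from h import *
import pickle
c=pickle.load(open("w3.pkl","rb"));s,d=pickle.load(open("c0.pkl","rb"))
A=onz(c,100.5,131,8);B=onz(c,137,117.5,8);C=onz(c,179.5,208,8)
print(A,B,C,np.linalg.norm(A-B),np.linalg.norm(C-B))
dg=lambda v:np.degrees(np.arctan2(v[1],v[0]));print(dg(C-B),dg(B-A))
print("center",(A+C)/2)
def P(n,x):print(n,np.round(x[0],1),round(x[1],1))
# end cap tri: w3 with scene, side
e3=(124,238);es=(300,213);ed=(272.5,162.5)
P("end ws",tri(c,e3,s,es));P("end wd",tri(c,e3,d,ed))
l3=(122,187);ls=(288,235);ld=(287.5,176.5)
P("lowhandle ws",tri(c,l3,s,ls));P("low wd",tri(c,l3,d,ld))
E
```

```text
[512.14465275 -80.49109998   8.        ] [503.23489322 -34.72679038   8.        ] [617.21568207  -8.99012611   8.        ] 46.623554648121335 116.8503149933284
12.723909338717537 101.01698368034566
center [564.68016741 -44.74061305   8.        ]
end ws [611.3 -35.3 108.3] 2.1
end wd [612.6 -37.2 103.7] 1.4
lowhandle ws [572.7 -45.5  66.7] 5.0
low wd [570.3 -44.8  65.9] 0.2
```

```bash
python3 - <<'E'
from bench import *
from h import *
T0=pose(get_obs()); r=np.radians
A=(T0[0]+[0,0,130],T0[1]);B=(np.array([590.5,-41,175.]),down(r(102.5)))
show(T0,A,4);show(A,B,6)
E
```

```text
n 4 lin [-0.217, -0.0, 0.0] dr [0.0, 0.0, 0.0] mm/row 32.5 deg/row 0.0
n 6 lin [-0.023, -0.086, -0.158] dr [-0.0398, -0.0, 0.0] mm/row 27.2 deg/row 3.4
```

Emit:
send_rows(
  claw=[50,55,60,65,70,75,80,80,80,80],
  linear=[
    [-0.1,0,0],
    [-0.25,0,0],
    [-0.27,0,0],
    [-0.25,0,0],
    [-0.023,-0.086,-0.158],
    [-0.023,-0.086,-0.158],
    [-0.023,-0.086,-0.158],
    [-0.023,-0.086,-0.158],
    [-0.023,-0.086,-0.158],
    [-0.023,-0.086,-0.158],
  ],
  dr=[
    [0,0,0],
    [0,0,0],
    [0,0,0],
    [0,0,0],
    [-0.04,0,0],
    [-0.04,0,0],
    [-0.04,0,0],
    [-0.04,0,0],
    [-0.04,0,0],
    [-0.04,0,0],
  ],
)

```text
clock: 11.28
tool_pos: [590.6, -42.5, 175.5]
ee_rot: [-0.441, 0.552, -0.441, -0.552]
ft_force: [-0.2, 0.9, 1.0]
width: 70.0
```

Emit:
send_rows(
  claw=[80,80],
  linear=[
    [0,0,0],
    [0,0,0],
  ],
  dr=[
    [0,0,0],
    [0,0,0],
  ],
)

```text
clock: 11.45
tool_pos: [590.4, -42.1, 174.8]
ee_rot: [0.443, -0.551, 0.443, 0.551]
ft_force: [0.7, 0.5, -0.6]
width: 70.4
```

```bash
python3 - <<'E'
from bench import *
from h import *
import pickle
T0=pose(get_obs());o=get_obs()
print(o["clock"],T0[0],np.degrees(np.arctan2(*T0[1].as_matrix()[[1,0],2])),o["width"])
c=capture("wrist");pickle.dump(c,open("w6.pkl","wb"));cv2.imwrite("pics/w6.png",c["img"]);zoom(c,200,100,320,290,"w6z.png",4)
E
```

```text
11.45 [590.41985499 -42.06583748 174.79712286] 102.43789419674677 70.37880904647567
```

View pics/w6.png

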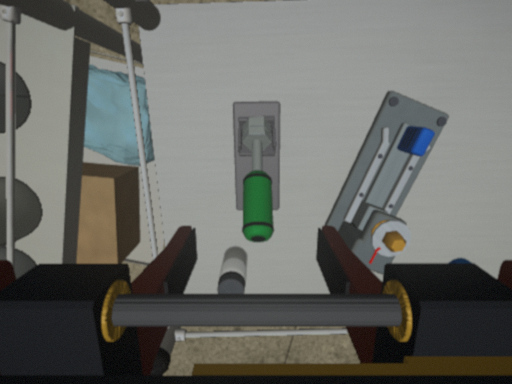

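View pics/w6z.png

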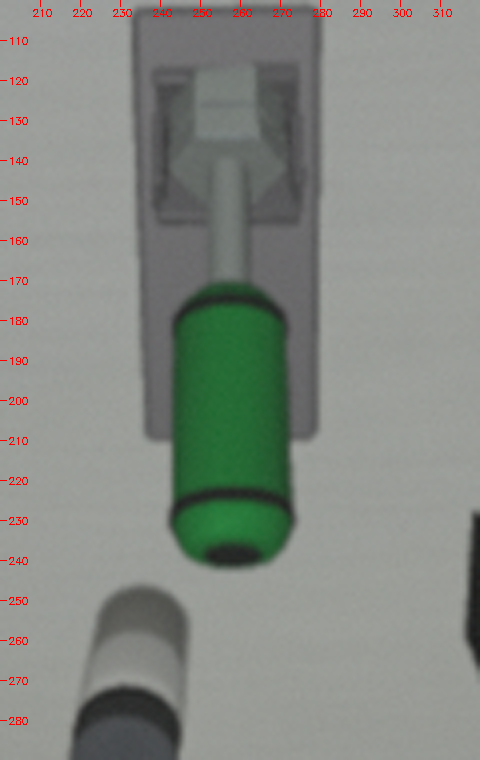

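```bash
python3 - <<'E'
from h import *
import pickle
c=pickle.load(open("w6.pkl","rb"))
for z in (103,105,107): print(onz(c,258,238.5,z))
print("low dark band", onz(c,257.5,175,76), onz(c,257.5,175,70))
print("axis at mouth..", onz(c,256.5,118,30))
E
```

```text
[616.55557827 -34.4752112  103.        ]
[615.70025109 -34.67906991 105.        ]
[614.8449239  -34.88292861 107.        ]
low dark band [569.38621844 -45.26154259  76.        ] [570.59836539 -44.962125    70.        ]
axis at mouth.. [523.26572785 -56.29788423  30.        ]
```

Emit:
send_rows(
  claw=[70,60,55,55,55,55,55,55],
  linear=[
    [0.12,0,0.01],
    [0.2,0,0],
    [0.2,0,0],
    [0.12,0,0],
    [0.07,0,0],
    [0.038,0,0],
    [0,0,0],
    [0,0,0],
  ],
  dr=[
    [0,0,0],
    [0,0,0],
    [0,0,0],
    [0,0,0],
    [0,0,0],
    [0,0,0],
    [0,0,0],
    [0,0,0],
  ],
)

```text
clock: 12.17
tool_pos: [590.3, -39.3, 64.4]
ee_rot: [-0.442, 0.552, -0.442, -0.551]
ft_force: [-0.7, -0.2, 0.1]
width: 48.2
```

```bash
python3 - <<'E'
from bench import *
from h import *
T0=pose(get_obs());o=get_obs()
print(o["clock"],T0[0],np.round(o["ft_force"],1),o["width"])
c=capture("wrist");zoom(c,150,90,360,384,"w7.png",2)
E
```

```text
12.1667 [590.27366677 -39.28336482  64.393076  ] [-0.7 -0.2  0.1] 48.18627681665446
```

View pics/w7.png

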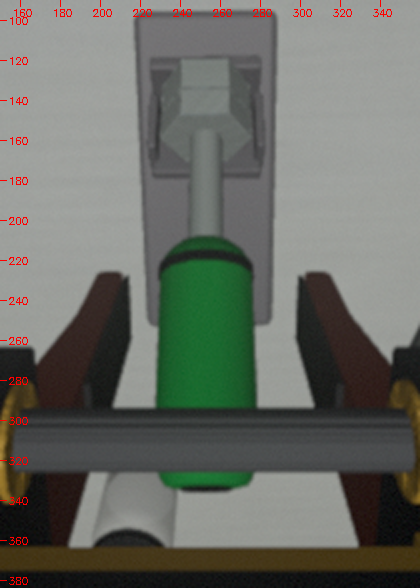

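Emit:
send_rows(
  claw=[55,20,20,20,20,20,20,20],
  linear=[
    [0.01,0,-0.01],
    [0,0,0],
    [0,0,0],
    [0,0,0],
    [0,0,0],
    [0,0,0],
    [0,0,0],
    [0,0,0],
  ],
  dr=[
    [0,0,0],
    [0,0,0],
    [0,0,0],
    [0,0,0],
    [0,0,0],
    [0,0,0],
    [0,0,0],
    [0,0,0],
  ],
  newtons=45,
)

```text
clock: 12.88
tool_pos: [590.3, -41.3, 61.8]
ee_rot: [-0.442, 0.552, -0.442, -0.552]
ft_force: [-0.1, -0.2, 1.8]
width: 25.3
```

```bash
python3 - <<'E'
from bench import *
from h import *
T0=pose(get_obs());o=get_obs()
print(o["clock"],T0[0],np.round(o["ft_force"],1),o["width"])
E
```

```text
12.8833 [590.3246673  -41.25810526  61.81924838] [-0.1 -0.2  1.8] 25.282661502570765
```

```bash
cat >> h.py <<'E'
def tilt(psi,t): # psi rad azimuth, t tilt fwd from vertical; tool x fwd-down
    x=np.array([np.sin(t)*np.cos(psi),np.sin(t)*np.sin(psi),-np.cos(t)]);z=np.array([-np.sin(psi),np.cos(psi),0])
    return Ro.from_matrix(np.stack([x,np.cross(z,x),z],1))
E
python3 - <<'E'
from bench import *
from h import *
T0=pose(get_obs()); r=np.radians
print(T0[1].as_matrix().round(3))
tc=np.array([590.3,-41.1,61.9]);R0=down(r(102.5))
M=np.array([530.7,-53.4,19.7]); m=R0.inv().apply(M-tc); print("mouth in tool",m)
m[2]=0
ax=R0.inv().apply(np.array([np.cos(r(12.5)),np.sin(r(12.5)),1])/2**.5);print("axis in tool",ax)
R1=tilt(r(22.1),r(45)); print(R1.apply(ax))
target=np.array([600,87.3,140.]); p1=target-R1.apply(m);print("tcp",p1)
A=(T0[0]+[0,0,140],T0[1])
show(T0,A,5);show(A,(p1,R1),9)
print((R0.inv()*R1).as_rotvec())
E
```

```text
[[ 0.001 -0.976 -0.218]
 [-0.    -0.218  0.976]
 [-1.    -0.    -0.   ]]
mouth in tool [42.2        60.84944928  0.8913601 ]
axis in tool [-7.07106781e-01 -7.07106781e-01 -3.01725513e-17]
[2.31195529e-16 4.65230418e-17 1.00000000e+00]
tcp [612.21827393  92.26132656 212.86696438]
n 5 lin [-0.187, -0.0, -0.0] dr [0.0, 0.0, 0.0] mm/row 28.0 deg/row 0.0
n 9 lin [0.009, -0.045, 0.09] dr [-0.0116, -0.0049, -0.058] mm/row 15.2 deg/row 5.1
[-0.15884106 -0.06579412 -0.78352132]
```

Emit:
send_rows(
  claw=[20,20,20,20,20,20],
  linear=[
    [-0.08,0,0],
    [-0.2,0,0],
    [-0.22,0,0],
    [-0.22,0,0],
    [-0.2,0,0],
    [0,0,0],
  ],
  dr=[
    [0,0,0],
    [0,0,0],
    [0,0,0],
    [0,0,0],
    [0,0,0],
    [0,0,0],
  ],
)

```text
clock: 13.38
tool_pos: [592.1, -41.3, 208.5]
ee_rot: [-0.444, 0.555, -0.44, -0.548]
ft_force: [0.7, -0.4, 0.7]
width: 25.2
```

Emit:
send_rows(
  claw=[20,20,20,20,20,20,20,20,20],
  linear=[
    [0.009,-0.045,0.09],
    [0.009,-0.045,0.09],
    [0.009,-0.045,0.09],
    [0.009,-0.045,0.09],
    [0.009,-0.045,0.09],
    [0.009,-0.045,0.09],
    [0.009,-0.045,0.09],
    [0.009,-0.045,0.09],
    [0.009,-0.045,0.09],
  ],
  dr=[
    [-0.0116,-0.005,-0.058],
    [-0.0116,-0.005,-0.058],
    [-0.0116,-0.005,-0.058],
    [-0.0116,-0.005,-0.058],
    [-0.0116,-0.005,-0.058],
    [-0.0116,-0.005,-0.058],
    [-0.0116,-0.005,-0.058],
    [-0.0116,-0.005,-0.058],
    [-0.0116,-0.005,-0.058],
  ],
)

```text
clock: 14.13
tool_pos: [611.7, 92.7, 210.1]
ee_rot: [-0.59, 0.693, -0.139, -0.391]
ft_force: [0.1, 0.6, -0.9]
width: 25.2
```

Emit:
send_rows(
  claw=[20,20,20],
  linear=[
    [0,0,0],
    [0,0,0],
    [0,0,0],
  ],
  dr=[
    [0,0,0],
    [0,0,0],
    [0,0,0],
  ],
)

```text
clock: 14.38
tool_pos: [612.3, 91.6, 210.8]
ee_rot: [-0.59, 0.692, -0.141, -0.392]
ft_force: [0.0, -0.1, -0.7]
width: 25.5
```

```bash
python3 - <<'E'
from bench import *
from h import *
import pickle
T0=pose(get_obs());o=get_obs()
print(o["clock"],o["joints"].round(2),T0[0],T0[1].as_matrix().round(3),np.round(o["ft_force"],1),o["width"])
s=capture("scene");d=capture("side");w=capture("wrist");pickle.dump((s,d,w),open("c8.pkl","wb"))
zoom(s,215,100,315,220,"s8.png",6);zoom(d,210,100,310,220,"d8.png",6);cv2.imwrite("pics/w8.png",w["img"])
E
```

```text
14.3833 [-0.09 -0.52  1.96  0.39  1.01 -2.14] [612.34903783  91.61626876 210.84002889] [[ 0.654 -0.657 -0.376]
 [ 0.267 -0.265  0.927]
 [-0.708 -0.706  0.002]] [ 0.  -0.1 -0.7] 25.51609362800158
```

View pics/s8.png

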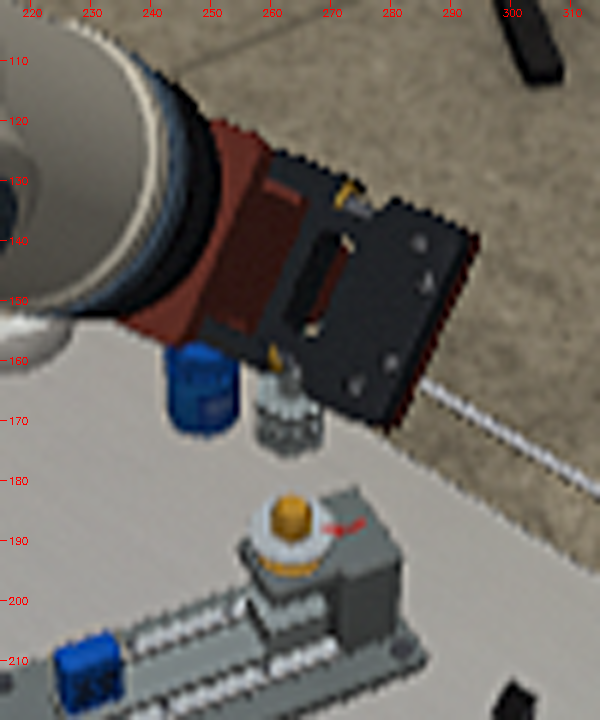

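View pics/d8.png

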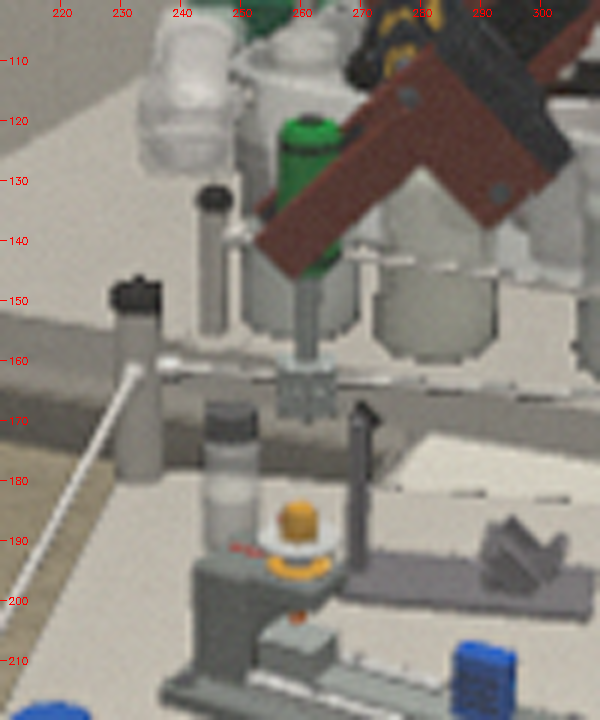

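View pics/w8.png

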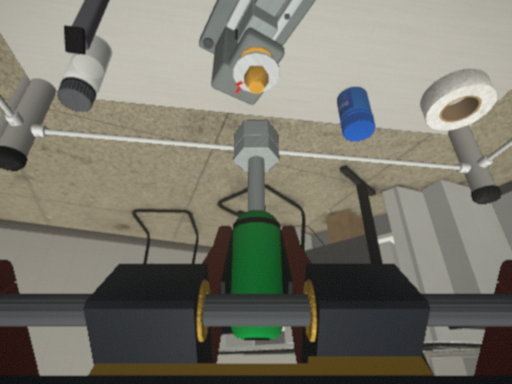

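```bash
python3 - <<'E'
from h import *
import pickle
s,d,w=pickle.load(open("c8.pkl","rb"))
zoom(w,205,40,305,220,"w8z.png",4)
for c,n in((s,"s"),(d,"d"),(w,"w")):
    print(n,proj(c,[600,87.3,95.7]).round(1),proj(c,[600,87.3,81.7]).round(1),"mouth?",proj(c,[600,87.3,138]).round(1),proj(c,[600,87.3,160]).round(1))
E
```

```text
s [263.1 184.3] [263.  188.1] mouth? [263.5 172. ] [263.7 165.3]
d [260.1 183.3] [260.  188.3] mouth? [260.3 168. ] [260.4 159.7]
w [256.7  88. ] [256.6  75.1] mouth? [256.8 132.5] [256.9 159.4]
```

View pics/w8z.png

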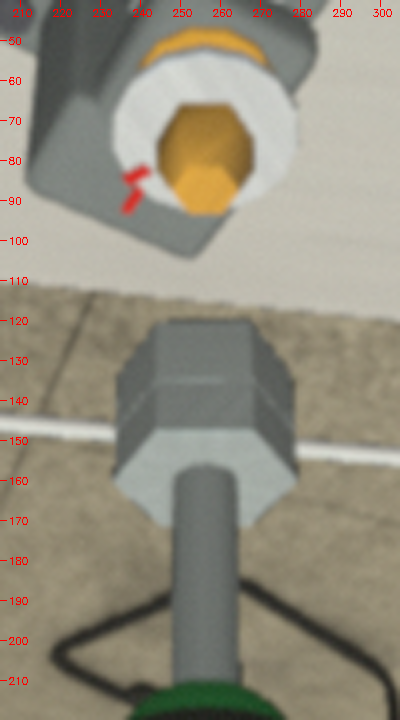

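Emit:
send_rows(
  claw=[20,20,20,20,20,20,20],
  linear=[
    [0.049,0.045,0],
    [0.049,0.045,0],
    [0.049,0.045,0],
    [0.03,0.027,0],
    [0.015,0.013,0],
    [0,0,0],
    [0,0,0],
  ],
  dr=[
    [0,0,0],
    [0,0,0],
    [0,0,0],
    [0,0,0],
    [0,0,0],
    [0,0,0],
    [0,0,0],
  ],
)

```text
clock: 15.12
tool_pos: [613.8, 92.8, 170.9]
ee_rot: [-0.59, 0.692, -0.14, -0.392]
ft_force: [1.1, 0.1, -1.2]
width: 25.5
```

```bash
python3 - <<'E'
from bench import *
from h import *
import pickle
T0=pose(get_obs());o=get_obs()
print(o["clock"],T0[0],np.round(o["ft_force"],1),o["width"])
s=capture("scene");d=capture("side");w=capture("wrist");pickle.dump((s,d,w),open("c9.pkl","wb"))
print(get_obs()["tool_pos"])
zoom(d,235,140,285,210,"d9.png",8);zoom(w,205,80,305,200,"w9.png",5);zoom(s,235,140,290,220,"s9.png",7)
E
```

```text
15.1167 [613.81823836  92.83975212 170.93338767] [ 1.1  0.1 -1.2] 25.490613141554782
[614.09941355  92.81721764 172.08381123]
```

View pics/d9.png

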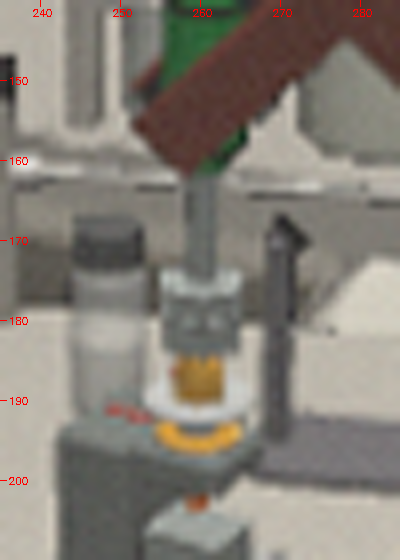

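View pics/w9.png

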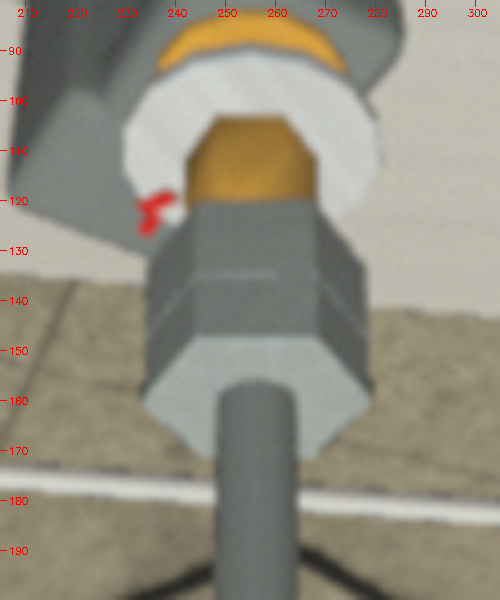

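View pics/s9.png

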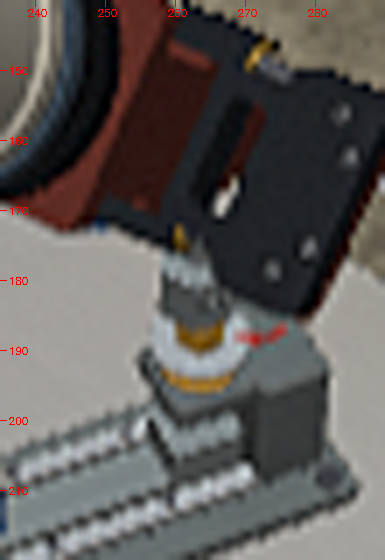

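Emit:
send_rows(
  claw=[20,20,20,20,20,20],
  linear=[
    [0.002,-0.002,-0.004],
    [0.014,0.014,0],
    [0.014,0.014,0],
    [0.01,0.01,0],
    [0,0,0],
    [0,0,0],
  ],
  dr=[
    [0,0,0],
    [0,0,0],
    [0,0,0],
    [0,0,0],
    [0,0,0],
    [0,0,0],
  ],
)

```text
clock: 15.77
tool_pos: [614.3, 92.5, 162.6]
ee_rot: [-0.59, 0.692, -0.14, -0.392]
ft_force: [0.0, 0.0, -1.5]
width: 25.1
```

Emit:
send_rows(
  claw=[20,20,20,20,20],
  linear=[
    [0.01,0.01,0],
    [0.01,0.01,0],
    [0,0,0],
    [0,0,0],
    [0,0,0],
  ],
  dr=[
    [0,0,0],
    [0,0,0],
    [0,0,0],
    [0,0,0],
    [0,0,0],
  ],
)

```text
clock: 16.18
tool_pos: [614.5, 92.4, 158.9]
ee_rot: [-0.59, 0.692, -0.14, -0.391]
ft_force: [0.1, -0.5, -0.8]
width: 25.0
```

```bash
python3 - <<'E'
from bench import *
from h import *
import pickle
T0=pose(get_obs());o=get_obs()
print(o["clock"],T0[0],np.round(o["ft_force"],1),o["width"])
d=capture("side");w=capture("wrist")
print(get_obs()["tool_pos"])
zoom(d,235,140,285,210,"d10.png",8);zoom(w,205,80,305,200,"w10.png",5)
E
```

```text
16.1833 [614.45327159  92.44653646 158.87023358] [ 0.1 -0.5 -0.8] 24.97392728541056
[614.49453051  92.43696485 159.03252134]
```

View pics/d10.png

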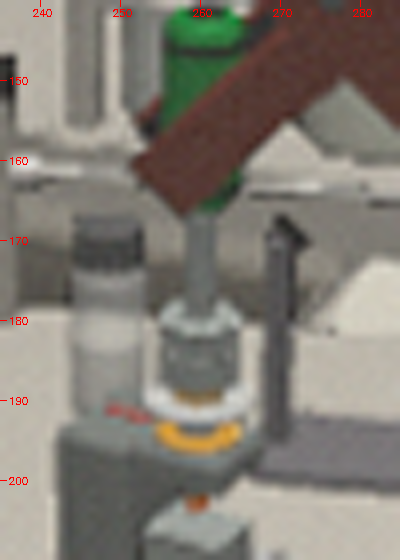

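View pics/w10.png

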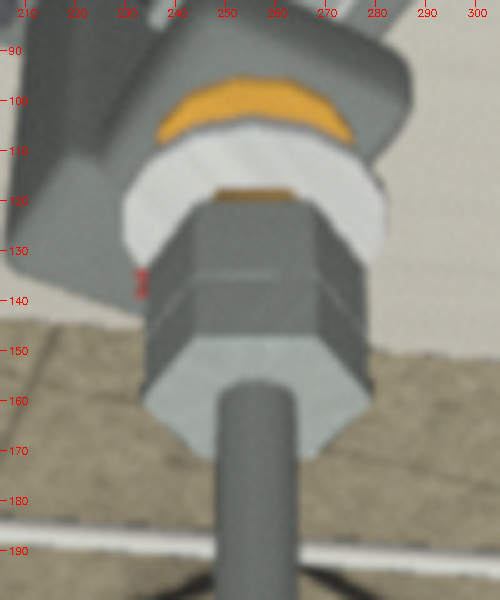

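Emit:
send_rows(
  claw=[20,20,20,20,20],
  linear=[
    [0.007,0.007,0],
    [0.007,0.007,0],
    [0.005,0.005,0],
    [0,0,0],
    [0,0,0],
  ],
  dr=[
    [0,0,0],
    [0,0,0],
    [0,0,0],
    [0,0,0],
    [0,0,0],
  ],
)

```text
clock: 16.7
tool_pos: [614.4, 92.5, 154.7]
ee_rot: [-0.59, 0.692, -0.14, -0.392]
ft_force: [-0.8, -0.2, -1.2]
width: 25.0
```

Emit:
send_rows(
  claw=[20,20,20],
  linear=[
    [0.005,0.005,0],
    [0,0,0],
    [0,0,0],
  ],
  dr=[
    [0,0,0],
    [0,0,0],
    [0,0,0],
  ],
)

```text
clock: 16.95
tool_pos: [614.7, 92.5, 154.6]
ee_rot: [-0.59, 0.692, -0.14, -0.391]
ft_force: [-1.7, -0.3, 1.9]
width: 25.5
```

Emit:
send_rows(
  claw=[60,60,60,60,60,60],
  linear=[
    [0,0,0],
    [0,0,0],
    [0,0,0],
    [0,0,0],
    [0,0,0],
    [0,0,0],
  ],
  dr=[
    [0,0,0],
    [0,0,0],
    [0,0,0],
    [0,0,0],
    [0,0,0],
    [0,0,0],
  ],
)

```text
clock: 17.45
tool_pos: [614.4, 92.5, 153.6]
ee_rot: [-0.59, 0.692, -0.14, -0.391]
ft_force: [-0.2, -0.3, -0.1]
width: 52.3
```

```bash
python3 - <<'E'
from bench import *
from h import *
T0=pose(get_obs());o=get_obs();r=np.radians
print(o["clock"],T0[0],np.round(o["ft_force"],1),o["width"])
d=capture("side");zoom(d,235,130,285,210,"d11.png",7)
w=capture("wrist");zoom(w,205,80,305,200,"w11.png",5)
T0=pose(get_obs())
x=T0[1].as_matrix()[:,0]
A=(T0[0]-75*x,T0[1]);print(A[0]);B=(np.array([600.2,87,232.]),down(r(112)))
show(T0,A,4);show(A,B,8)
E
```

```text
17.45 [614.39030596  92.48601988 153.63536824] [-0.2 -0.3 -0.1] 52.293883448641616
[565.34614356  72.3870768  206.76265536]
n 4 lin [-0.125, -0.0, 0.0] dr [0.0, 0.0, 0.0] mm/row 18.8 deg/row 0.0
n 8 lin [-0.006, -0.038, 0.0] dr [0.0001, 0.0003, 0.0654] mm/row 5.8 deg/row 5.6
```

View pics/d11.png

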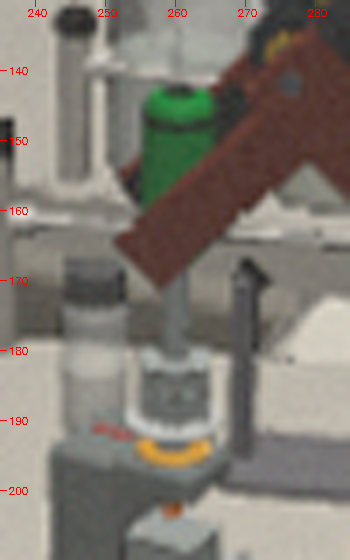

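View pics/w11.png

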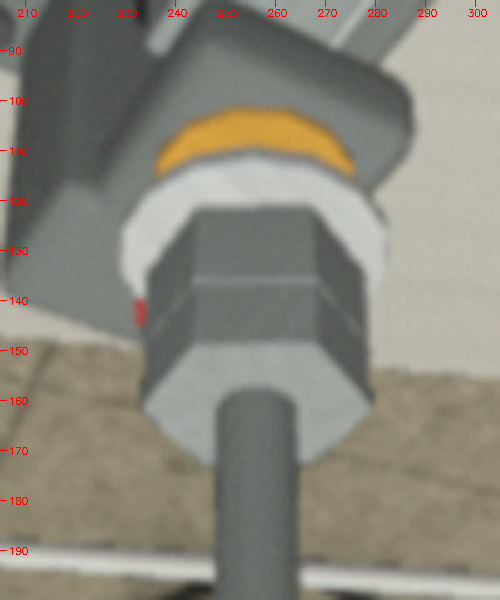

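Emit:
send_rows(
  claw=[60,60,60,60,60,60,60,60,60],
  linear=[
    [-0.125,0,0],
    [-0.15,0,0],
    [-0.15,0,0],
    [-0.125,0,0],
    [0,0,0],
    [0,0,0],
    [0,0,0],
    [0,0,0],
    [0,0,0],
  ],
  dr=[
    [0,0,0],
    [0,0,0],
    [0,0,0],
    [0,0,0.05],
    [0,0,0.08],
    [0,0,0.08],
    [0,0,0.08],
    [0,0,0.08],
    [0,0,0.08],
  ],
)

```text
clock: 18.3
tool_pos: [560.9, 70.4, 213.9]
ee_rot: [-0.426, 0.607, -0.363, -0.565]
ft_force: [1.1, 0.7, 0.5]
width: 52.8
```

```bash
python3 - <<'E'
from bench import *
from h import *
T0=pose(get_obs());o=get_obs();r=np.radians
print(o["clock"],T0[0],T0[1].as_matrix().round(3))
B=(np.array([600.2,87,228.]),down(r(112)))
show(T0,B,4)
E
```

```text
18.3 [560.92558765  70.38365067 213.87146128] [[ 0.099 -0.921 -0.376]
 [ 0.041 -0.374  0.927]
 [-0.994 -0.107  0.001]]
n 4 lin [-0.019, -0.073, 0.001] dr [0.0002, 0.0002, 0.0179] mm/row 11.2 deg/row 1.5
```

Emit:
send_rows(
  claw=[60,60,60,60,60,60,60],
  linear=[
    [-0.1,0,0],
    [0.01,-0.1,0],
    [0.01,-0.1,0],
    [0,-0.093,0.002],
    [0,0,0],
    [0,0,0],
    [0,0,0],
  ],
  dr=[
    [0,0,0.018],
    [0,0,0.018],
    [0,0,0.018],
    [0,0,0.018],
    [0,0,0],
    [0,0,0],
    [0,0,0],
  ],
)

```text
clock: 18.88
tool_pos: [599.3, 86.4, 226.5]
ee_rot: [0.396, -0.586, 0.394, 0.587]
ft_force: [0.7, -0.3, 0.1]
width: 52.8
```

```bash
python3 - <<'E'
from bench import *
from h import *
import pickle
c=capture("wrist");cv2.imwrite("pics/w12.png",c["img"]);pickle.dump(c,open("w12.pkl","wb"))
T0=pose(get_obs());o=get_obs();r=np.radians
print(o["clock"],o["joints"].round(2),T0[0],T0[1].as_matrix().round(3))
print(proj(c,[600.2,87,205]))
E
```

```text
18.9333 [ 0.09  0.1   1.21  0.    1.83 -1.87] [599.14471837  86.29326576 227.01013103] [[ 0.002 -0.927 -0.376]
 [ 0.003 -0.376  0.927]
 [-1.    -0.003  0.002]]
[255.79354366 232.6239043 ]
```

View pics/w12.png

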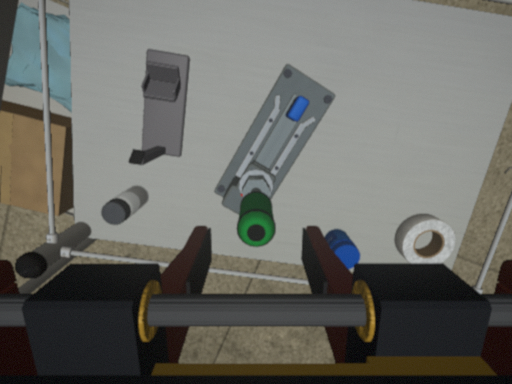

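Emit:
send_rows(
  claw=[55,52,50,50,50,50,50],
  linear=[
    [0.1,-0.008,0],
    [0.12,0,0],
    [0.12,0,0],
    [0.07,0,0],
    [0.035,0,0],
    [0,0,0],
    [0,0,0],
  ],
  dr=[
    [0,0,0],
    [0,0,0],
    [0,0,0],
    [0,0,0],
    [0,0,0],
    [0,0,0],
    [0,0,0],
  ],
)

```text
clock: 19.52
tool_pos: [600.8, 87.1, 160.8]
ee_rot: [-0.396, 0.587, -0.394, -0.587]
ft_force: [-0.4, -0.8, 0.5]
width: 43.9
```

```bash
python3 - <<'E'
from bench import *
from h import *
import pickle
c=capture("wrist");zoom(c,180,120,340,384,"w13.png",2)
T0=pose(get_obs());o=get_obs()
print(o["clock"],T0[0],o["ft_force"].round(1),o["width"])
print(proj(c,T0[0]+[0,0,19]),proj(c,T0[0]+[0,0,45]))
E
```

```text
19.5667 [601.10985241  87.17098643 161.29225292] [ 0.2 -0.7  0.7] 43.97658461357803
[255.42110214 262.09805751] [255.41555669 290.94090556]
```

View pics/w13.png

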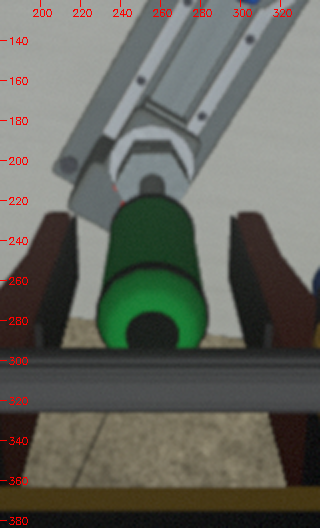

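Emit:
send_rows(
  claw=[50,20,20,20,20,20,20],
  linear=[
    [0,0.009,0],
    [0,0,0],
    [0,0,0],
    [0,0,0],
    [0,0,0],
    [0,0,0],
    [0,0,0],
  ],
  dr=[
    [0,0,0],
    [0,0,0],
    [0,0,0],
    [0,0,0],
    [0,0,0],
    [0,0,0],
    [0,0,0],
  ],
  newtons=40,
)

```text
clock: 20.15
tool_pos: [599.8, 86.7, 160.2]
ee_rot: [0.396, -0.586, 0.394, 0.587]
ft_force: [0.1, 0.2, 2.2]
width: 25.5
```

```bash
python3 - <<'E'
from bench import *
o=get_obs();print(o["clock"],o["tool_pos"].round(2),o["ft_force"].round(1),o["torque"].round(2),o["width"])
E
```

```text
20.15 [599.77  86.69 160.16] [0.1 0.2 2.2] [-0.   -0.19  0.03] 25.524880264786475
```

Emit:
send_rows(
  claw=[20,20,20,20,20,20,20,20,20,20],
  linear=[
    [0,0,0],
    [0,0,0],
    [0.0014,0,0],
    [0.0014,0,0],
    [0.0014,0,0],
    [0.0014,0,0],
    [0.0014,0,0],
    [0.0014,0,0],
    [0.0014,0,0],
    [0.0014,0,0],
  ],
  dr=[
    [0.04,0,0],
    [0.06,0,0],
    [0.06,0,0],
    [0.06,0,0],
    [0.06,0,0],
    [0.06,0,0],
    [0.06,0,0],
    [0.06,0,0],
    [0.06,0,0],
    [0.06,0,0],
  ],
)

```text
clock: 20.98
tool_pos: [600.0, 87.1, 158.6]
ee_rot: [0.607, -0.364, 0.605, 0.365]
ft_force: [0.7, 0.8, 2.3]
width: 25.3
```

```bash
python3 - <<'E'
from bench import *
from h import *
o=get_obs();print(o["clock"],o["tool_pos"].round(2),o["ft_force"].round(1),o["torque"].round(2),o["width"],np.degrees(np.arctan2(*pose(o)[1].as_matrix()[[1,0],2])))
w=capture("wrist");zoom(w,160,100,340,300,"w14.png",3)
s=capture("scene");zoom(s,215,150,315,240,"s14.png",6)
E
```

```text
20.9833 [600.05  87.1  158.61] [0.7 0.8 2.3] [ 0.16 -0.42  0.1 ] 25.25618135363643 62.02959196476056
```

View pics/w14.png

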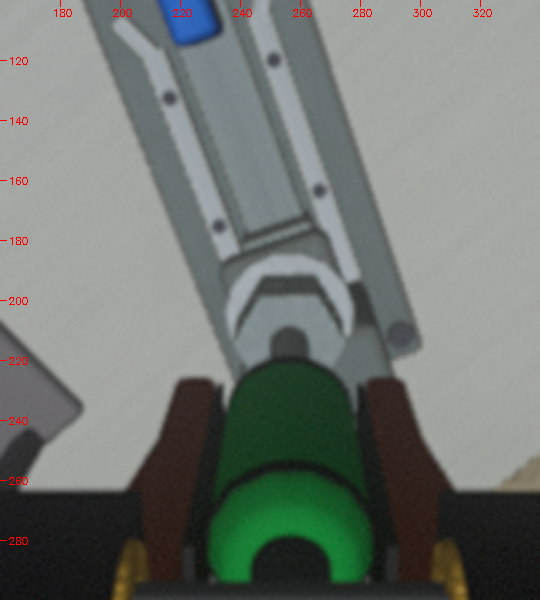

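View pics/s14.png

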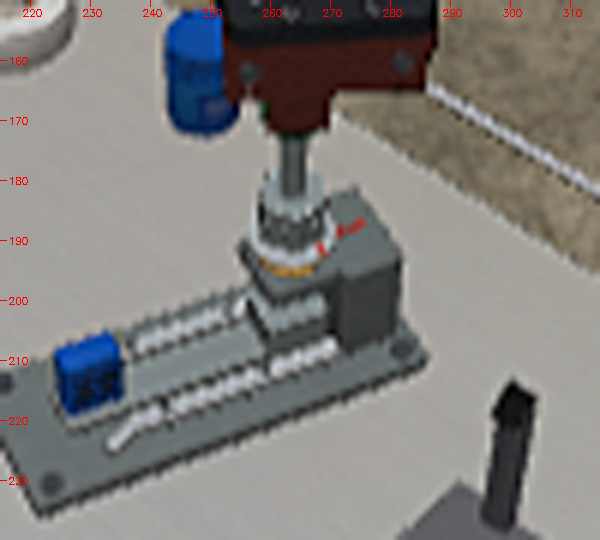

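Emit:
send_rows(
  claw=[20,20,20,20,20,20,20,20],
  linear=[
    [0.0014,0,0],
    [0.0014,0,0],
    [0.0014,0,0],
    [0.0014,0,0],
    [0.0014,0,0],
    [0.0014,0,0],
    [0.0014,0,0],
    [0.0014,0,0],
  ],
  dr=[
    [0.06,0,0],
    [0.06,0,0],
    [0.06,0,0],
    [0.06,0,0],
    [0.06,0,0],
    [0.06,0,0],
    [0.06,0,0],
    [0.06,0,0],
  ],
)

```text
clock: 21.75
tool_pos: [600.4, 87.2, 156.9]
ee_rot: [0.697, -0.128, 0.694, 0.13]
ft_force: [3.0, 0.8, 1.3]
width: 25.1
```

Emit:
send_rows(
  claw=[20,20,20,20,20,20,20,20,20],
  linear=[
    [0.0014,0,0],
    [0.0014,0,0],
    [0.0014,0,0],
    [0.0014,0,0],
    [0.0014,0,0],
    [0.0014,0,0],
    [0.0014,0,0],
    [0,0,0],
    [0,0,0],
  ],
  dr=[
    [0.06,0,0],
    [0.06,0,0],
    [0.06,0,0],
    [0.06,0,0],
    [0.06,0,0],
    [0.06,0,0],
    [0.06,0,0],
    [0,0,0],
    [0,0,0],
  ],
)

```text
clock: 22.5
tool_pos: [600.6, 86.9, 155.4]
ee_rot: [0.702, 0.093, 0.7, -0.09]
ft_force: [5.4, 1.2, 0.9]
width: 25.5
```

```bash
python3 - <<'E'
from bench import *
from h import *
import pickle
o=get_obs();print(o["clock"],o["joints"].round(2),o["tool_pos"].round(2),o["ft_force"].round(1),o["torque"].round(2),o["width"],np.degrees(np.arctan2(*pose(o)[1].as_matrix()[[1,0],2])))
w=capture("wrist");zoom(w,160,100,340,300,"w15.png",3)
s=capture("scene");zoom(s,225,150,305,220,"s15.png",8)
d=capture("side");zoom(d,225,150,295,220,"d15.png",8);pickle.dump((s,d,w),open("c15.pkl","wb"))
E
```

```text
22.5 [0.09 0.1  1.34 0.   1.7  0.34] [600.59  86.92 155.41] [5.4 1.2 0.9] [ 0.21 -1.36 -0.03] 25.54101746459588 -14.822075197447727
```

View pics/w15.png

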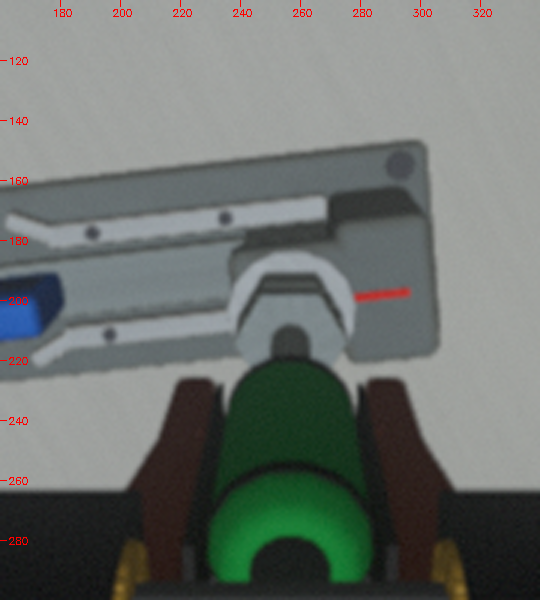

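View pics/s15.png

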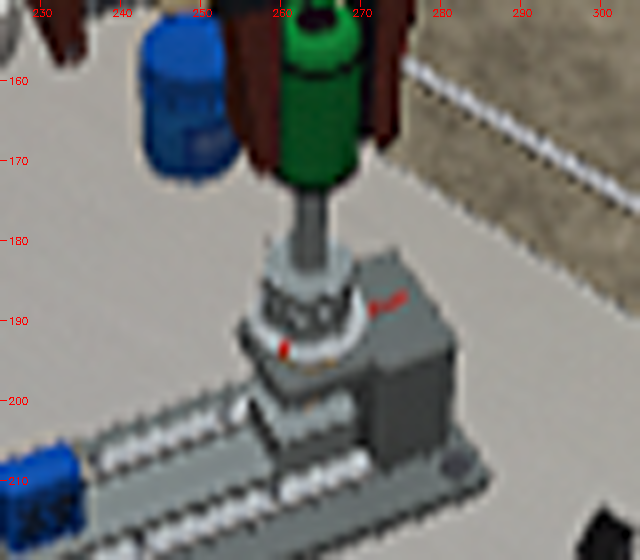

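View pics/d15.png

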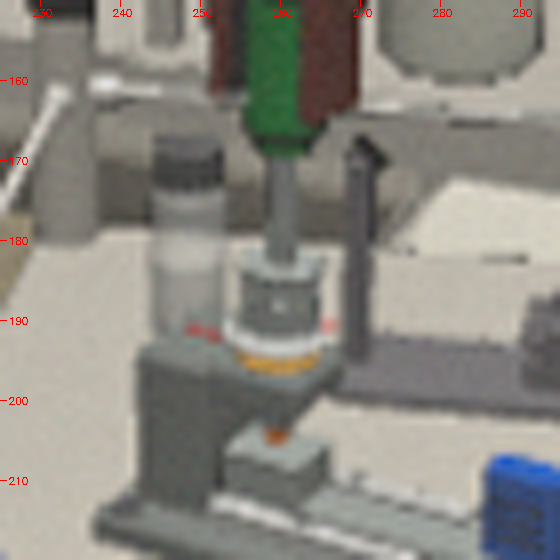

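```bash
python3 - <<'E'
from h import *
import pickle
s,d,w=pickle.load(open("c15.pkl","rb"))
def ang(c,u,v,q):
    p=onz(c,u,v,83-2.4*q)-np.array([600,87.3,0]); a=-(np.degrees(np.arctan2(p[1],p[0]))+8.05); return np.radians(a%360),np.hypot(*p[:2])
print(ang(s,260.5,193.5,2.6),ang(d,265.8,190.8,2.6))
for q in np.arange(2.3,3.2,.1):
    a=-q-np.radians(8.05);P=[600+15.5*np.cos(a),87.3+15.5*np.sin(a),83-2.4*q];print(q.round(1),proj(s,P).round(1),proj(d,P).round(1))
E
```

```text
(np.float64(2.4600391449569976), np.float64(14.18740181995151)) (np.float64(2.870219728120315), np.float64(15.442733974863634))
2.3 [261.3 194. ] [265.7 189.1]
2.4 [260.6 193.9] [265.8 189.4]
2.5 [260.  193.7] [266.  189.7]
2.6 [259.5 193.5] [266.  190.1]
2.7 [259.  193.3] [266.  190.4]
2.8 [258.5 193. ] [265.9 190.8]
2.9 [258.  192.7] [265.8 191.1]
3.0 [257.6 192.4] [265.6 191.5]
3.1 [257.3 192.1] [265.3 191.8]
3.2 [257.  191.7] [265.  192.1]
```

Emit:
send_rows(
  claw=[20,20,20,20,20,20,20,20,20],
  linear=[
    [0.0014,0,0],
    [0.0014,0,0],
    [0.0014,0,0],
    [0.0014,0,0],
    [0.0014,0,0],
    [0.0014,0,0],
    [0,0,0],
    [0,0,0],
    [0,0,0],
  ],
  dr=[
    [0.06,0,0],
    [0.06,0,0],
    [0.06,0,0],
    [0.06,0,0],
    [0.06,0,0],
    [0.05,0,0],
    [0,0,0],
    [0,0,0],
    [0,0,0],
  ],
)

```text
clock: 23.4
tool_pos: [600.7, 86.6, 154.2]
ee_rot: [0.654, 0.272, 0.653, -0.269]
ft_force: [5.0, 0.3, 1.5]
width: 25.5
```

```bash
python3 - <<'E'
from bench import *
from h import *
import pickle
o=get_obs();print(o["clock"],o["joints"].round(2),o["tool_pos"].round(2),o["ft_force"].round(1),o["torque"].round(2),o["width"],np.degrees(np.arctan2(*pose(o)[1].as_matrix()[[1,0],2])))
s=capture("scene");zoom(s,225,150,305,220,"s16.png",8)
d=capture("side");zoom(d,225,150,295,220,"d16.png",8);w=capture("wrist");pickle.dump((s,d,w),open("c16.pkl","wb"));zoom(w,160,100,340,300,"w16.png",3)
E
```

```text
23.4 [0.09 0.1  1.34 0.   1.7  0.87] [600.65  86.58 154.23] [5.  0.3 1.5] [-0.04 -1.41  0.03] 25.509149567192274 -44.91835704996837
```

View pics/s16.png

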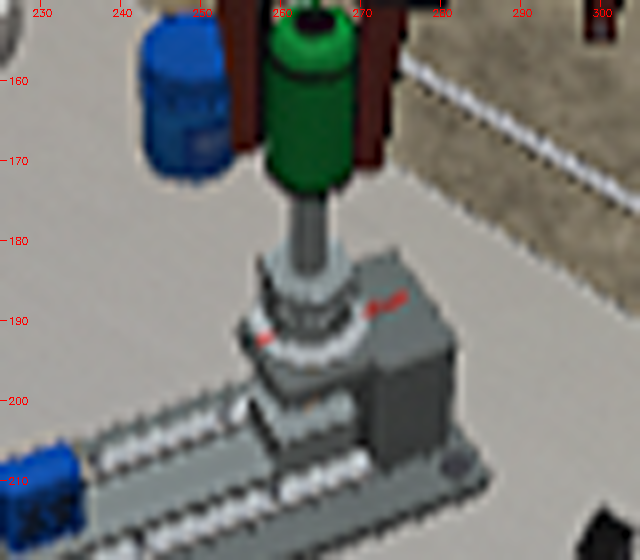

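View pics/d16.png

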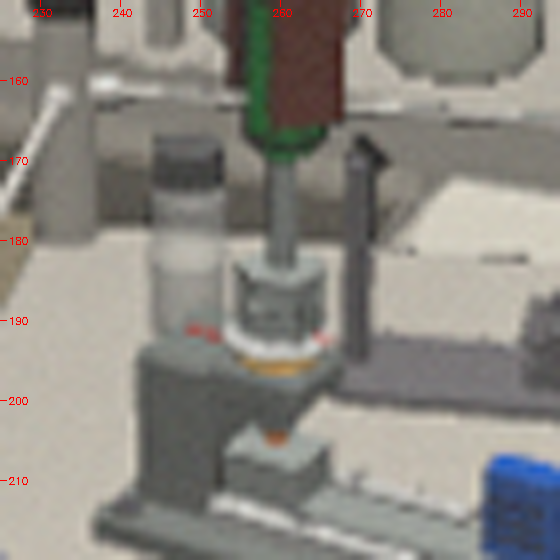

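View pics/w16.png

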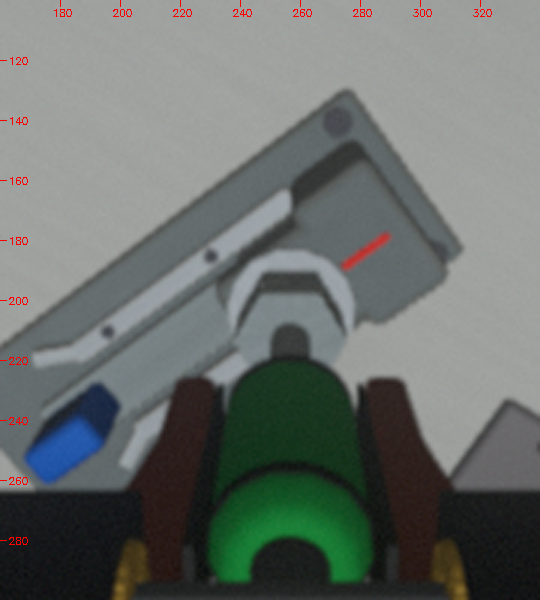

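Emit:
send_rows(
  claw=[60,60,60,60,60,60],
  linear=[
    [0,0,0],
    [0,0,0],
    [0,0,0],
    [0,0,0],
    [0,0,0],
    [0,0,0],
  ],
  dr=[
    [0,0,0],
    [0,0,0],
    [0,0,0],
    [0,0,0],
    [0,0,0],
    [0,0,0],
  ],
)

```text
clock: 24.05
tool_pos: [599.3, 86.7, 153.4]
ee_rot: [0.653, 0.272, 0.653, -0.27]
ft_force: [0.4, -0.2, 0.3]
width: 52.4
```

Emit:
send_rows(
  claw=[60,60,60,60,60],
  linear=[
    [-0.06,0,0],
    [-0.12,0,0],
    [-0.15,0,0],
    [-0.15,0,0],
    [-0.08,0,0],
  ],
  dr=[
    [0,0,0],
    [0,0,0],
    [0,0,0],
    [0,0,0],
    [0,0,0],
  ],
)

```text
clock: 24.47
tool_pos: [600.0, 86.6, 241.7]
ee_rot: [0.654, 0.273, 0.652, -0.27]
ft_force: [-0.4, -0.5, 0.7]
width: 52.8
```

```bash
python3 - <<'E'
from bench import *
from h import *
import pickle
w=capture("wrist");pickle.dump(w,open("w17.pkl","wb"));cv2.imwrite("pics/w17.png",w["img"])
T0=pose(get_obs());r=np.radians;print(get_obs()["clock"],T0[0])
R=tilt(r(-8.05),r(20));e=np.array([np.cos(r(-8.05)),np.sin(r(-8.05)),0])
G=np.array([509.8,100,45.])
tcp=G+19*R.as_matrix()[:,0];print("final tcp",tcp)
show(T0,(np.array([470,105,235.]),down(r(82))),18)
E
```

```text
24.5167 [600.54683967  86.58954805 243.56258265]
final tcp [516.23434922  99.08998455  27.14584021]
n 18 lin [0.003, 0.024, -0.056] dr [-0.0822, 0.0004, -0.0] mm/row 9.1 deg/row 7.1
```

View pics/w17.png

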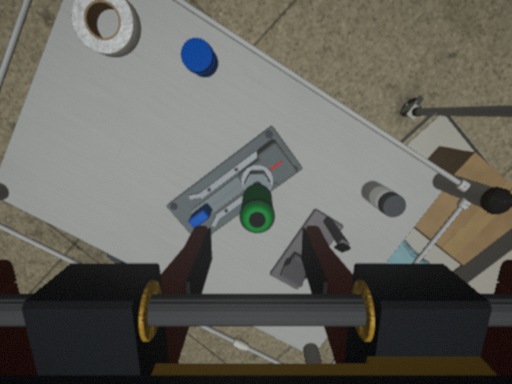

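Emit:
send_rows(
  claw=[60,60,60,60,60,60,60,60,60],
  linear=[
    [0.003,0.024,-0.056],
    [0.003,0.024,-0.056],
    [0.003,0.024,-0.056],
    [0.003,0.024,-0.056],
    [0.003,0.024,-0.056],
    [0.003,0.024,-0.056],
    [0.003,0.024,-0.056],
    [0.003,0.024,-0.056],
    [0.003,0.024,-0.056],
  ],
  dr=[
    [-0.082,0,0],
    [-0.082,0,0],
    [-0.082,0,0],
    [-0.082,0,0],
    [-0.082,0,0],
    [-0.082,0,0],
    [-0.082,0,0],
    [-0.082,0,0],
    [-0.082,0,0],
  ],
)

```text
clock: 25.27
tool_pos: [539.2, 137.3, 232.7]
ee_rot: [0.698, -0.113, 0.698, 0.115]
ft_force: [-0.5, -0.1, -0.4]
width: 53.0
```

Emit:
send_rows(
  claw=[60,60,60,60,60,60,60,60,60],
  linear=[
    [0.003,0.024,-0.056],
    [0.003,0.024,-0.056],
    [0.003,0.024,-0.056],
    [0.003,0.024,-0.056],
    [0.003,0.024,-0.056],
    [0.003,0.024,-0.056],
    [0.003,0.024,-0.056],
    [0.003,0.024,-0.056],
    [0.003,0.024,-0.056],
  ],
  dr=[
    [-0.082,0,0],
    [-0.082,0,0],
    [-0.082,0,0],
    [-0.082,0,0],
    [-0.082,0,0],
    [-0.082,0,0],
    [-0.082,0,0],
    [-0.082,0,0],
    [-0.082,0,0],
  ],
)

```text
clock: 26.02
tool_pos: [467.4, 106.0, 228.8]
ee_rot: [0.534, -0.463, 0.533, 0.465]
ft_force: [-0.0, -0.5, -0.4]
width: 52.5
```

```bash
python3 - <<'E'
from bench import *
from h import *
import pickle
o=get_obs();T0=pose(o);r=np.radians;print(o["clock"],o["joints"].round(2),T0[0],T0[1].as_matrix().round(3))
s=capture("scene");zoom(s,225,140,305,220,"s18.png",7)
d=capture("side");zoom(d,225,130,295,220,"d18.png",6)
T0=pose(get_obs())
B=(np.array([500,101.4,140.]),tilt(r(-8.05),r(20)))
show(T0,B,4)
E
```

```text
26.0167 [ 0.15 -0.23  1.53  0.    1.85 -1.28] [467.35774853 105.97068738 228.79313877] [[ 0.    -0.99   0.138]
 [ 0.003  0.138  0.99 ]
 [-1.     0.     0.003]]
n 4 lin [0.155, -0.035, 0.001] dr [-0.0007, 0.0003, -0.0581] mm/row 23.9 deg/row 5.0
```

View pics/s18.png

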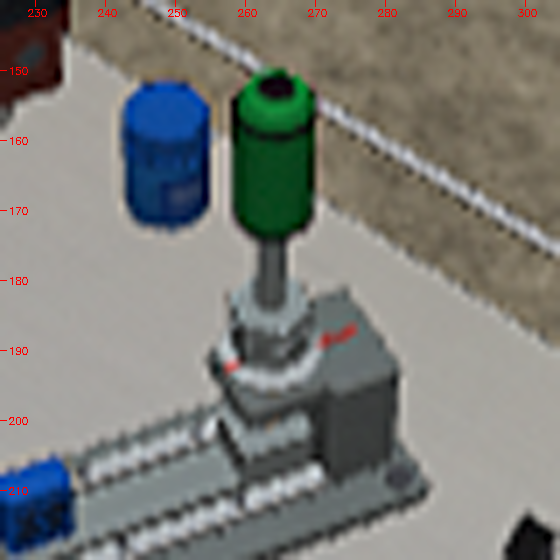

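View pics/d18.png

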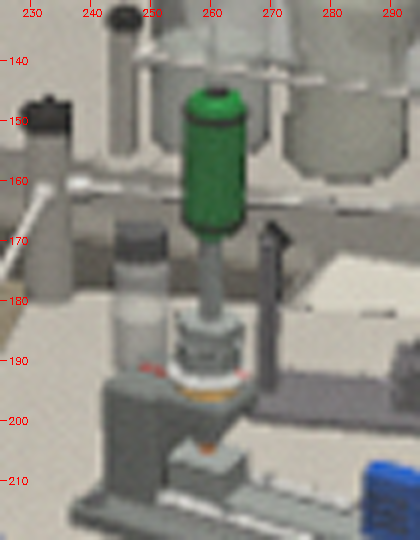

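```bash
python3 - <<'E'
from bench import *
from h import *
T0=pose(get_obs());r=np.radians
B=(np.array([485.7,103.4,111.7]),tilt(r(-8.05),r(20)))
show(T0,B,5)
E
```

```text
n 5 lin [0.159, -0.002, 0.0] dr [-0.0006, 0.0003, -0.0465] mm/row 23.9 deg/row 4.0
```

Emit:
send_rows(
  claw=[60,60,60,60,60,60,60,60],
  linear=[
    [0.16,-0.002,0],
    [0.16,-0.002,0],
    [0.16,-0.002,0],
    [0.16,-0.002,0],
    [0.16,-0.002,0],
    [0,0,0],
    [0,0,0],
    [0,0,0],
  ],
  dr=[
    [0,0,-0.0465],
    [0,0,-0.0465],
    [0,0,-0.0465],
    [0,0,-0.0465],
    [0,0,-0.0465],
    [0,0,0],
    [0,0,0],
    [0,0,0],
  ],
)

```text
clock: 26.78
tool_pos: [486.9, 104.3, 114.0]
ee_rot: [0.609, -0.547, 0.445, 0.363]
ft_force: [0.2, -0.6, 0.3]
width: 52.7
```

```bash
python3 - <<'E'
from bench import *
from h import *
import pickle
w=capture("wrist");cv2.imwrite("pics/w19.png",w["img"]);pickle.dump(w,open("w19.pkl","wb"))
o=get_obs();T0=pose(o);r=np.radians;print(o["clock"],T0[0],T0[1].as_matrix().round(3))
im=w["img"].astype(int);m=(im[...,0]>im[...,2]+50).astype(np.uint8)
n,l,st,ce=cv2.connectedComponentsWithStats(m); print(st[1:][st[1:,4]>80].tolist())
print(proj(w,[509.8,100,53]),proj(w,[599.8-89*.9,0,0]))
show(T0,(np.array([516.2,99.1,27.1]),tilt(r(-8.05),r(20))),5)
E
```

```text
26.8333 [487.62474799 104.27346756 115.04133734] [[ 0.342 -0.928  0.146]
 [-0.045  0.139  0.989]
 [-0.939 -0.345  0.005]]
[[247, 179, 17, 43, 597]]
[254.84794111 211.11732146] [155.30035886 196.9682023 ]
n 5 lin [0.123, 0.004, -0.002] dr [-0.001, 0.0004, 0.0004] mm/row 18.5 deg/row 0.1
```

View pics/w19.png

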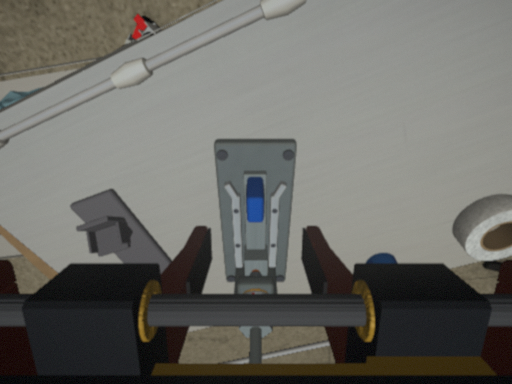

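Emit:
send_rows(
  claw=[55,50,45,45,45,45,45,45],
  linear=[
    [0.16,0.004,0],
    [0.18,0.004,0],
    [0.14,0.004,0],
    [0.085,0.004,0],
    [0.045,0.004,0],
    [0,0,0],
    [0,0,0],
    [0,0,0],
  ],
  dr=[
    [0,0,0],
    [0,0,0],
    [0,0,0],
    [0,0,0],
    [0,0,0],
    [0,0,0],
    [0,0,0],
    [0,0,0],
  ],
)

```text
clock: 27.5
tool_pos: [515.5, 100.2, 26.8]
ee_rot: [0.609, -0.548, 0.445, 0.362]
ft_force: [0.2, -0.2, -0.1]
width: 39.2
```

```bash
python3 - <<'E'
from bench import *
from h import *
w=capture("wrist");zoom(w,150,90,360,384,"w20.png",2)
d=capture("side");zoom(d,225,120,325,230,"d20.png",5)
o=get_obs();T0=pose(o);print(o["clock"],T0[0],o["ft_force"].round(1),o["width"])
E
```

```text
27.6 [515.15540598 100.23537096  26.43863871] [-0.3  0.7  0.8] 39.536870409357896
```

View pics/w20.png

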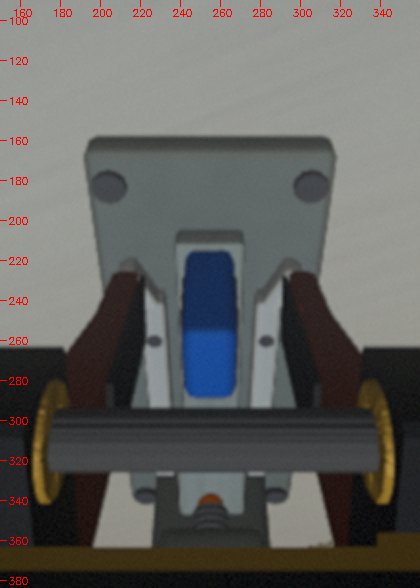

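View pics/d20.png

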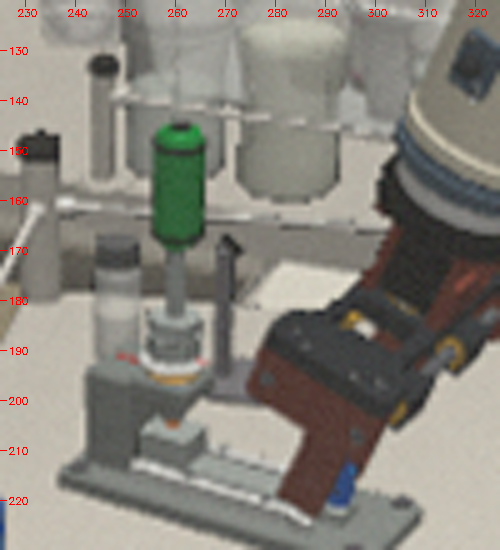

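Emit:
send_rows(
  claw=[10,10,10,10,10,10],
  linear=[
    [-0.002,0,0],
    [0,0,0],
    [0,0,0],
    [0,0,0],
    [0,0,0],
    [0,0,0],
  ],
  dr=[
    [0,0,0],
    [0,0,0],
    [0,0,0],
    [0,0,0],
    [0,0,0],
    [0,0,0],
  ],
  newtons=30,
)

```text
clock: 28.1
tool_pos: [514.1, 100.0, 24.9]
ee_rot: [0.608, -0.548, 0.446, 0.363]
ft_force: [-2.4, -0.5, 1.2]
width: 13.8
```

```bash
python3 - <<'E'
from bench import *
from h import *
o=get_obs();T0=pose(o);print(o["clock"],T0[0],o["ft_force"].round(1),o["width"])
e=np.array([np.cos(np.radians(-8.05)),np.sin(np.radians(-8.05)),0])
print(T0[1].inv().apply(-e*46)/150)
E
```

```text
28.1 [514.07989027  99.95803991  24.90087608] [-2.4 -0.5  1.2] 13.768885603893484
[-0.10494939  0.28814575 -0.00144793]
```

Emit:
send_rows(
  claw=[10,10,10,10,10,10,10,10,10,10],
  linear=[
    [-0.007,0.018,0],
    [-0.013,0.036,0],
    [-0.013,0.036,0],
    [-0.015,0.042,0],
    [-0.015,0.042,0],
    [-0.015,0.042,0],
    [-0.013,0.036,0],
    [-0.008,0.022,0],
    [-0.005,0.014,0],
    [0,0,0],
  ],
  dr=[
    [0,0,0],
    [0,0,0],
    [0,0,0],
    [0,0,0],
    [0,0,0],
    [0,0,0],
    [0,0,0],
    [0,0,0],
    [0,0,0],
    [0,0,0],
  ],
)

```text
clock: 28.93
tool_pos: [468.1, 106.9, 24.9]
ee_rot: [0.608, -0.547, 0.446, 0.363]
ft_force: [-4.9, 0.9, 5.1]
width: 13.6
```

```bash
python3 - <<'E'
from bench import *
from h import *
d=capture("side");zoom(d,225,120,325,230,"d21.png",5)
s=capture("scene");zoom(s,195,140,305,240,"s21.png",6)
o=get_obs();T0=pose(o);print(o["clock"],T0[0],o["ft_force"].round(1),o["width"])
E
```

```text
29.0333 [468.3052299  106.91353231  24.93365238] [-4.4  0.6  6.2] 13.665826075881835
```

View pics/d21.png

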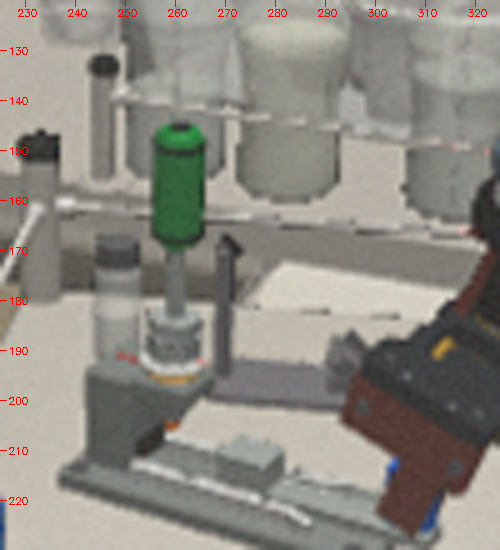

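View pics/s21.png

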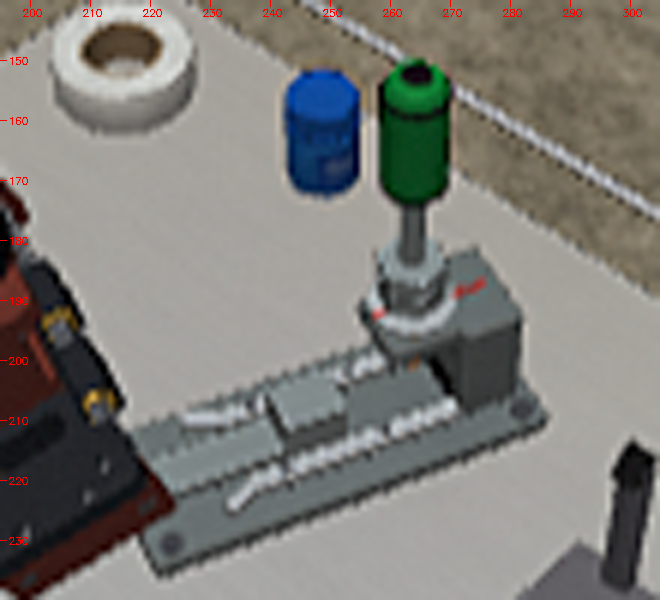

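Emit:
send_rows(
  claw=[10,45,45,45,45,45,45,45],
  linear=[
    [-0.004,-0.003,0],
    [0,0,0],
    [0,0,0],
    [0,0,0],
    [0,0,0],
    [0,0,0],
    [0,0,0],
    [0,0,0],
  ],
  dr=[
    [0,0,0],
    [0,0,0],
    [0,0,0],
    [0,0,0],
    [0,0,0],
    [0,0,0],
    [0,0,0],
    [0,0,0],
  ],
)

```text
clock: 29.7
tool_pos: [468.9, 106.6, 25.3]
ee_rot: [0.608, -0.547, 0.446, 0.363]
ft_force: [0.4, -0.2, 0.3]
width: 39.6
```

Emit:
send_rows(
  claw=[45,45,45,45,45,45,45],
  linear=[
    [-0.06,0,0],
    [-0.12,0,0],
    [-0.15,0,0],
    [-0.15,0,0],
    [-0.12,0,0],
    [0,0,0],
    [0,0,0],
  ],
  dr=[
    [0,0,0],
    [0,0,0],
    [0,0,0],
    [0,0,0],
    [0,0,0],
    [0,0,0],
    [0,0,0],
  ],
)

```text
clock: 30.28
tool_pos: [438.9, 111.1, 111.4]
ee_rot: [0.609, -0.548, 0.445, 0.362]
ft_force: [0.1, -0.4, 0.2]
width: 39.6
```

```bash
python3 - <<'E'
from bench import *
from h import *
import pickle
d=capture("side");zoom(d,195,120,325,270,"d22.png",4)
s=capture("scene");zoom(s,155,130,345,275,"s22.png",4);pickle.dump((s,d),open("c22.pkl","wb"))
o=get_obs();T0=pose(o);print(o["clock"],T0[0],o["ft_force"].round(1),o["width"])
E
```

```text
30.3833 [438.06133431 110.71323028 108.74069364] [-0.  -0.5  0.3] 39.647945769709146
```

View pics/d22.png

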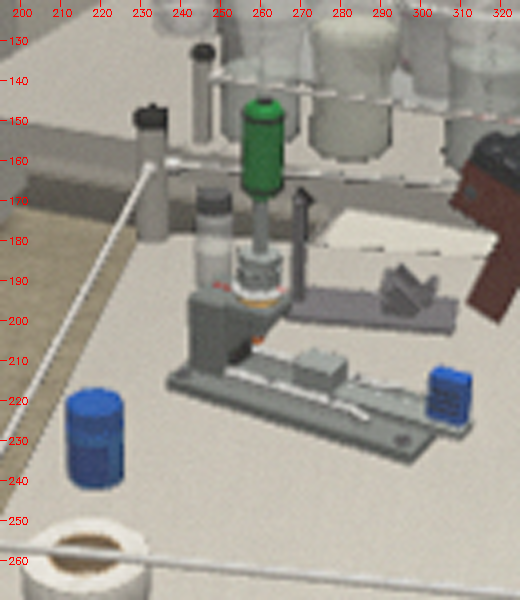

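View pics/s22.png

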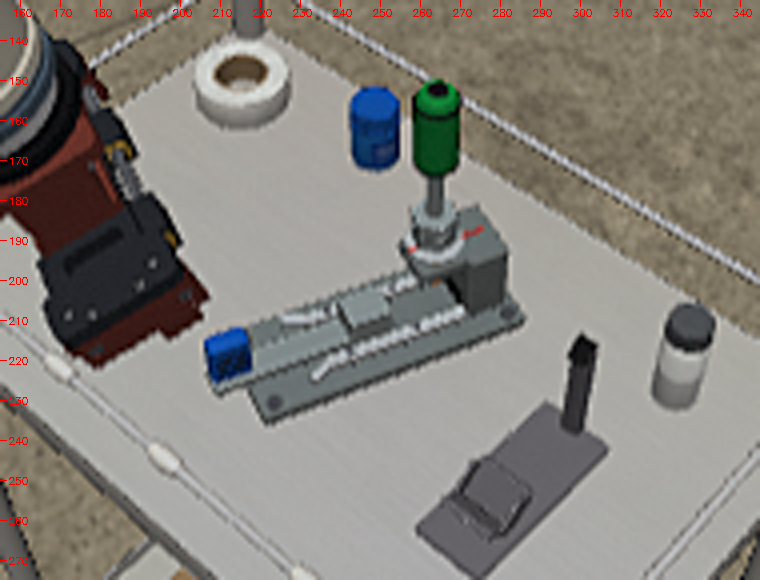

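The block lies flat in the guide with its head at about (246,206), clear of the arm. The driver is standing on the screw and the bystanders haven't moved. The red mark is still at about (258,192), so I'm handing the job in.

```bash
python3 - <<'E'
from bench import *
print(close_job())
E
```

```text
the job is handed in; nothing more can be done
None
```

The job is done and handed in at about 30 s of the 72 s allowed. No verdict was reported.

- **Block home:** I slid the block along the guide until it met the rubber pad, about 1.5 mm before the calculated point. The push peaked at about 15 N, and the side view showed the head against the pad.
- **Screw turn:** I stood the driver on the screw's hex head with the flats lined up, let go, and took it again from above. I then turned it clockwise until the screw had gone from about 0.52 to about 3.1 rad, inside the 2.6–3.75 band.
- **Block drawn back:** I left the driver standing on the screw and drew the block back about 46 mm by its blue grip.

**Last checks:**
- **Positions:** The pictures showed the driver upright on the screw and the block flat in the guide with its head clear of the stop arm. The vial, tape roll and jar were where they started. The gripper was open and clear of everything.
- **Screw angle:** At 3.1 rad, the red mark read about 3.0 from the scene camera and 3.15 from the side camera, and the amount turned gave about 3.08. A reading partway through the turn disagreed more: 2.46 against 2.87, with 2.56 from the amount turned.
- **Nip:** I did not measure the drag as a separate force. I judged the light nip from the screw angle and from the block sliding out easily, at about 5 N on the tool.

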